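# Hang a parts bin on the wall cleat

## Task

Hang the blue parts bin on the cleat in the empty bay between the two bins already hanging there: lift it by its handle, tip its front up so that the angled steel strip on its back goes down behind the cleat, then let the front down until it hangs level with its rubber heel flat against the panel, and only then let go. Feel for the cleat and be gentle: do not force it, do not drop it on, and leave everything else where it is.

Things in the scene. Friction and masses are not known exactly. Their poses are not given: they have to be found in the camera images.
- bin: open blue plastic parts bin, 100 mm deep (x) x 90 wide (y) x 80 high (front wall 48), 0.14 to 0.28 kg, starting upright on the bench. Origin at the centre of its underside; front is -x, back +x. Hung properly, its x axis lies along the panel's x, its origin 74 mm in front of the panel face and about 55 mm below the root of the cleat's groove (40 to 60 mm above the bench)
- bin_handle (a point): middle of the blue bin's carrying handle, at bin x 0, y 0, z 110 mm: a straight black bar 16 mm wide (y), 20 mm high, running front to back from bin x -50 to +50 mm; the space between bar and rim is open for 20 mm, except for a post at each end. Axes as the bin
- bin_strip (a point): middle of the lower edge of the slanted steel strip behind the blue bin: bin x 72, y 0, z 63 mm. The strip is 4 mm thick, 80 mm wide (y), hangs from the back wall's top (z 92 mm) and runs down and backward, 30 degrees off the vertical; between strip and back wall is a gap open below. Tipping the front up about 0.4 rad makes the strip point nearly straight down, best for entering the groove
- bin_heel (a point): middle of the rear face of the blue bin's rubber heel (12 mm high, 60 mm wide): bin x 74, y 0, z 6 mm; axes as the bin. It touches the panel face when the bin is hung home. The rubber gives about 1 mm for every 3 N, 4 mm at most
- panel: fixed upright wooden panel, 400 mm wide (y), 170 high, 18 thick. Origin on the bench under the middle of its front face, which is its x = 0 plane and faces its -x; z up. On the cleat hang a green bin (panel y -180 to -90 mm) and a grey bin (y +90 to +180 mm), 100 mm deep, 80 high, backs 24 mm off the panel, undersides 55 mm below the groove's root
- bay (a point): point on the panel's front face at the middle of the empty bay (panel x 0, y 0, z 105 mm; axes as the panel), between two short red lines at y -55 and +55 mm. A 4 mm aluminium cleat runs along the face, rising outward 30 degrees off the vertical: a V groove open upward, 13 mm wide at the mouth. Its height is not measured: root 95 to 115 mm above the bench, upper edge 25 mm higher and 14 to 18 mm out
- plain_bin: orange bin, 100 x 90 x 80 mm, of the same body as the blue one but with no handle and no rear strip; origin at the centre of its underside, front on its -x. A bystander
- spray_can: closed aluminium spray can, 56 mm across, 160 mm tall; origin at the centre of its underside. A bystander
- screwdriver: screwdriver lying on the bench, along its own x. A bystander
- wrench: steel wrench lying on the bench, along its own x. A bystander
- hammer: hammer lying on the bench, along its own x. A bystander
- mug: white mug, 76 mm across, 90 mm tall, handle on its +y; origin at the centre of its underside. A bystander
Things that resemble listed ones, but are neither listed nor needed, are in the scene too. Several things have the shape of the bin; the one meant has the colours described above.

How it is judged:
On the way, in this order (a step that is already met when the one before it is completed fails the run):
1. the blue bin, held with its front tipped up by at least 0.2 rad, has the edge of its strip down behind the cleat and touches it (angle between bin's own z axis and vertical above 0.2 rad and x of bin_heel in the frame of panel below -0.008 m and x of bin_strip in the frame of panel between -0.016 and 0.003 m and z of bin_strip in the frame of panel below 0.138 m and contact force between bin and panel above 0.5 N and contact force between bin and the fingers above 1 N), for 0.1 s.
2. still in the gripper, the bin is let down level and seated: heel against the panel, strip behind the cleat, carried by it (angle between bin's own z axis and vertical below 0.08 rad and angle between the x axis of bin and the x axis of panel, either way round below 0.1 rad and x of bin_heel in the frame of panel above -0.006 m and z of bin in the frame of panel between 0.032 and 0.072 m and x of bin_strip in the frame of panel above -0.007 m and y of bin in the frame of panel between -0.028 and 0.028 m and contact force between bin and panel above 0.8 N and contact force between bin and the fingers above 1 N), for 0.2 s.
At the end, for the whole second after the job is handed in: The blue bin hangs still and released on the cleat in the bay: level within 0.08 rad, square to the panel within 0.1 rad, heel within 6 mm of the panel, edge of its strip within 7 mm of the panel, underside 32 to 72 mm above the bench, within 28 mm of the middle of the bay, carried by the panel (angle between bin's own z axis and vertical below 0.08 rad and angle between the x axis of bin and the x axis of panel, either way round below 0.1 rad and x of bin_heel in the frame of panel above -0.006 m and z of bin in the frame of panel between 0.032 and 0.072 m and x of bin_strip in the frame of panel above -0.007 m and y of bin in the frame of panel between -0.028 and 0.028 m and contact force between bin and panel above 0.8 N and contact force between bin and the fingers below 0.1 N and linear speed of bin below 0.02 m/s); the robot touches nothing.
It fails at once if the bin is pressed against the panel, cleat or hung neighbours with more than 40 N in all (contact force between bin and panel above 40 N).
It fails at once if the robot itself pushes on the panel, cleat or hung neighbours with more than 8 N (contact force between any of the arm, the fingers and panel above 8 N).
It fails at once if a bystander is moved more than 25 mm (distance of any of plain_bin, spray_can, screwdriver, wrench, hammer, mug from where it was at the start of the episode above 0.025 m).
It also fails if it takes over 51 s, if anything falls off the work surface, if the arm or the gripper's body presses on something with over 40 N, if the wrist force passes 120 N, or if a joint passes its speed limit or range.

## Robot

A 6-joint arm with a two-finger parallel gripper is mounted at the origin on the work surface. World frame = base frame: x ahead of the robot, y to its left, z up, the work surface at z = 0. Lengths are in m, angles in rad, forces in N, time in s.
With the tool pointing down it reaches from about 0.25 to 0.775 m from the base axis. Payload 4 kg.
Tool frame: the origin (TCP) lies at the very end of the fingers, on their centre line; the grasp point (between the pads) lies 19 mm behind it; z points along the fingers, x is the direction in which the jaws open and shut, and the axes are right-handed (so a half turn about z gives the same grasp; the last joint's range is limited). The gripper opens to 94 mm and grips with 3 to 60 N. Pads are 16 mm wide; open, the fingers measure 119 mm over their backs; the gripper's body (75 mm by 177 mm) begins 78 mm behind the grasp point.
Start: joints at [1.024, 0.087, 1.371, -0, 1.684, -0.103], TCP at [0.236, 0.497, 0.178] pointing down, gripper open.
Joint ranges: [-3.1, 3.1], [-0.76, 2.03], [0.27, 2.55], [-1.08, 4.22], [0.17, 2.65], [-2.57, 2.57]. Speed limits (rad/s): [2.79, 2.79, 3.14, 3.14, 3.14, 3.14].

## Interface

Orientations are given as [roll, pitch, yaw] about the fixed x, y, z axes, in that order (R = Rz(yaw) Ry(pitch) Rx(roll)).
In Python, from bench import robot, cams, ticket gives the robot as it stands.
- The arm moves only by the tool jog_arm, never from a script. Its argument "series" is a list of rows, each an object of numbers: "x", "y", "z": the shift along the tool's x, y, z in m; "rx", "ry", "rz": the turn, a rotation vector about the tool's x, y, z in degrees. A call has 1 to 12 rows; each row shifts and turns the pose as measured when the row begins, along the tool's axes as they then stand; what a row does not reach is not made up. A row lasts 1/12 s, in which the tool goes at most 41.7 mm and 7.16 degrees, less where a joint would pass 70% of its speed; a pose out of reach is approached as far as the arm can. A call with a gripper value outside its range is refused whole. "claw" is the opening, from 0 (shut) to 1 (fully open), set as the call begins (left out, the last holds). The fingers move at their own pace and stop on an object; the grip force is fixed at half the most. Time passes only in rows, so rows that do not move let the fingers close. It gives the time, the measured TCP pose, the force and the opening at its end, in the units of the state.
- robot.get_obs(): the state, without advancing time (a new reading comes with each control period).
- cams.snapshot(name): name is "scene" or "top"; returns a dict with "img" (384x512x3 uint8, red, green, blue), "mtx" (3x3 intrinsics, pixels), "origin" and "attitude" of the camera in the world. Camera axes: x right, y down, z forward; pixel columns grow to the right and rows downward; lengths in m; the calibration is good to about 2 mm. A picture is of the moment at which its call begins. There is no depth.
- ticket.close_job(): hands the job in, once; it reports no verdict.
Trained networks look in a picture, given as the dict that the camera call returned (one of the last four; its "shot" number tells which), for a name from the list of things; names that differ only in an ending like _2 or _b are one class to them, and where a whole thing is asked for, a point or a joint stands for the part that bears it (a point fixed in the world has none). Each returns a list of dicts, best first, with "p" (0 to 1); they miss things now and then, are a little off and sometimes report something else, mostly with a low value. They report only what shows in the picture. A call takes as long as a camera call. They do not tell look-alikes from the thing itself.
- cams.look_for(thing, picture): "bbox" ([left, top, width, height] in pixels, round what is visible of it).
The state is a dict: "time": time; "joint_positions": joint angles; "qvel": joint speeds; "joint_torque": joint torques, N m; "tool_pos": TCP position; "ee_rot": TCP orientation; "wrist_force": force on the tool from outside, world axes, zero at the start; "wrist_torque": the same for the moment, N m; "width": finger opening in m.
Only numpy, scipy, OpenCV 4.12 (cv2) and the standard library are available. Lean on these libraries where they do the work, as an engineer would, in place of code of your own. Each camera call takes 0.05 s, during which the arm holds its last target.

## Working session

There is one attempt and no reset: what is moved stays moved. The work goes in short steps, Python scripts to look and compute and a tool call to move; the robot and the scene stay as the last step left them, time stands still between calls to the robot, and variables do not carry over. Pictures are saved under pics/ and viewed, and the job is handed in when it is done.

Besides the shell and the picture viewer there is one more tool, called after "Emit:" as name(argument=value, ...), one argument or row to a line, values as JSON. jog_arm: Moves the arm, as the interface text tells. Its arguments: {"type":"object","properties":{"series":{"type":"array","items":{"type":"object","properties":{"x":{"type":"number"},"y":{"type":"number"},"z":{"type":"number"},"rx":{"type":"number"},"ry":{"type":"number"},"rz":{"type":"number"}}}},"claw":{"type":"number"}},"required":["series"]}

```bash
ls; mkdir -p pics; python3 - <<'E'
from bench import robot,cams,ticket
import cv2
print(robot.get_obs())
for n in("scene","top"):
    s=cams.snapshot(n)
    print(n,s["shot"],s["mtx"],s["origin"],s["attitude"])
    cv2.imwrite(f"pics/{n}0.png",cv2.resize(s["img"][:,:,::-1],None,fx=1.5,fy=1.5))
    for t in("bin","bin_handle","bin_strip","bay","panel"):
        print(t,[(d["bbox"],round(d["p"],2)) for d in cams.look_for(t,s)][:4])
E
```

```text
pics
{'time': 0.0, 'joint_positions': array([ 1.02392211e+00,  8.79418058e-02,  1.37223177e+00, -4.12350878e-05,
        1.68361601e+00, -1.03123805e-01]), 'qvel': array([-0.00036728, -0.000695  , -0.00039813, -0.00089986, -0.00024504,
       -0.00066813]), 'joint_torque': array([ 1.60624266e-03, -3.40192688e+01, -3.02424431e+01,  7.17743835e-02,
        3.32570518e-02, -1.80751240e-04]), 'tool_pos': array([0.23584164, 0.49619187, 0.17702288]), 'ee_rot': array([-3.14140726e+00,  2.18947950e-03,  1.12704152e+00]), 'wrist_force': array([-0.84273326,  0.2666185 ,  0.11667134]), 'wrist_torque': array([ 0.02689776, -0.00748632, -0.03000626]), 'width': 0.09394381274692637}
scene 1 [[443.40034524   0.         259.73131421]
 [  0.         443.40034524 191.03548043]
 [  0.           0.           1.        ]] [1.03290438 0.86839707 0.681249  ] [-2.12918136e+00 -1.68690172e-03  2.55832958e+00]
bin [([245.0, 163.1, 53.9, 59.0], 0.89), ([296.9, 200.3, 59.6, 63.8], 0.75)]
bin_handle [([292.9, 196.9, 67.3, 72.1], 0.6), ([245.4, 166.5, 56.9, 57.3], 0.57)]
bin_strip [([293.5, 198.0, 64.9, 69.1], 0.75), ([245.0, 163.7, 54.5, 64.2], 0.62), ([232.9, 266.3, 86.9, 101.0], 0.6)]
bay [([144.2, 106.3, 135.5, 71.8], 0.61)]
panel [([140.6, 105.3, 138.3, 74.1], 0.62)]
top 2 [[458.44216017   0.         246.09390979]
 [  0.         458.44216017 190.86215207]
 [  0.           0.           1.        ]] [0.36187976 0.10711224 1.43895817] [-3.01624442 -0.01087463 -1.5457257 ]
bin [([239.0, 199.1, 38.8, 48.0], 0.65), ([172.3, 202.2, 45.0, 38.1], 0.58)]
bin_handle [([170.6, 202.6, 45.0, 33.5], 0.87), ([240.1, 199.4, 41.4, 48.4], 0.8)]
bin_strip [([172.6, 204.3, 41.0, 34.7], 0.74), ([241.7, 199.4, 33.9, 44.7], 0.67)]
bay []
panel [([309.5, 146.2, 115.3, 143.1], 0.73)]
```

View pics/scene0.png

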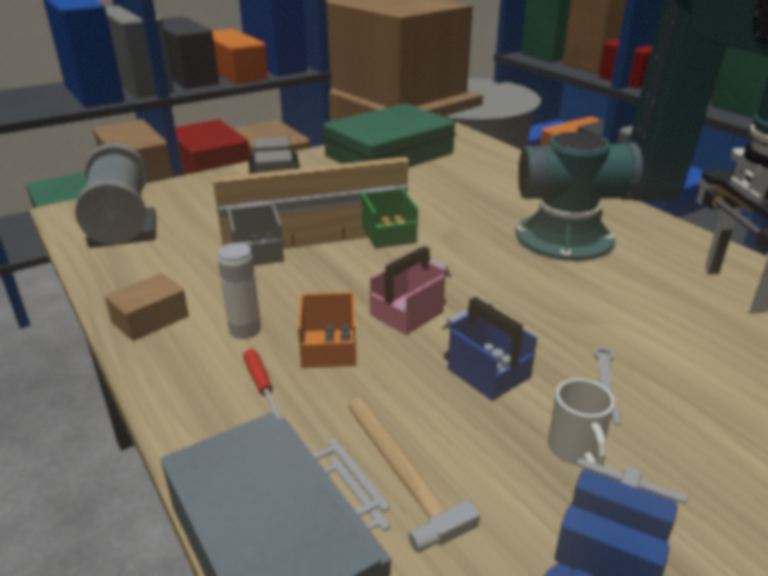

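View pics/top0.png

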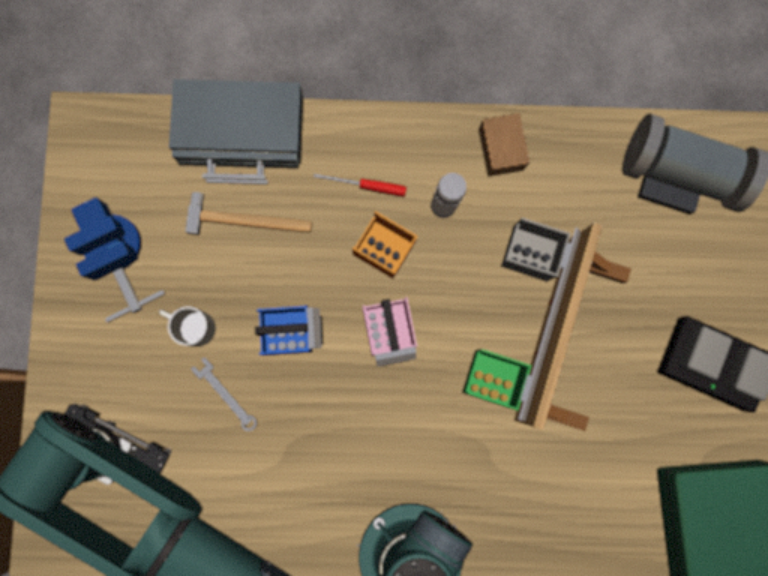

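The blue bin is at about (288,330) in the top view (1.5x), with its strip on the right side (−y world). The panel runs from (597,225) to (540,425) with its front facing left. Next I'll enlarge crops so I can pick keypoints.

```bash
python3 - <<'E'
from bench import robot,cams,ticket
import cv2,numpy as np,pickle
S={}
for n in("scene","top"):
    s=cams.snapshot(n); S[n]=s
pickle.dump(S,open("s0.pkl","wb"))
def crop(n,x,y,w,h,f,name):
    im=S[n]["img"][y:y+h,x:x+w,::-1]
    im=cv2.resize(im,None,fx=f,fy=f,interpolation=cv2.INTER_CUBIC)
    for i in range(0,w,10):
        cv2.putText(im,str(x+i),(i*f,8),0,.3,(0,0,255),1); cv2.line(im,(i*f,0),(i*f,h*f),(0,255,255) ,1) if 0 else cv2.line(im,(i*f,10),(i*f,16),(0,255,255),1)
    for i in range(0,h,10):
        cv2.putText(im,str(y+i),(0,i*f+4),0,.3,(0,0,255),1); cv2.line(im,(18,i*f),(24,i*f),(0,255,255),1)
    cv2.imwrite("pics/"+name,im)
crop("scene",285,190,80,80,7,"c_sbin.png")
crop("top",160,190,65,60,10,"c_tbin.png")
crop("scene",135,95,160,90,5,"c_span.png")
crop("top",300,140,110,155,4,"c_tpan.png")
E
```

```text
(no output)
```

View pics/c_sbin.png

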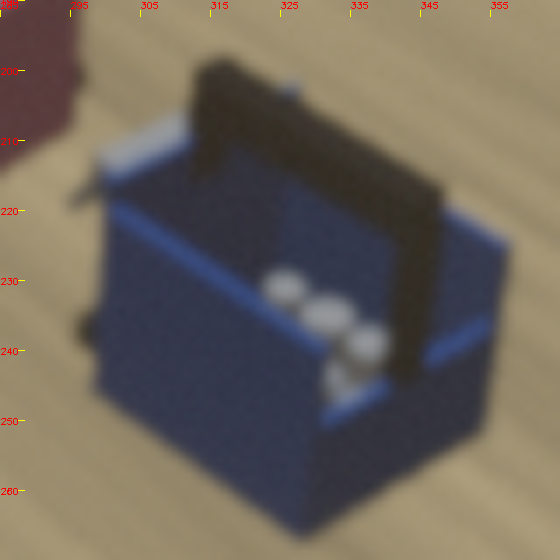

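View pics/c_tbin.png

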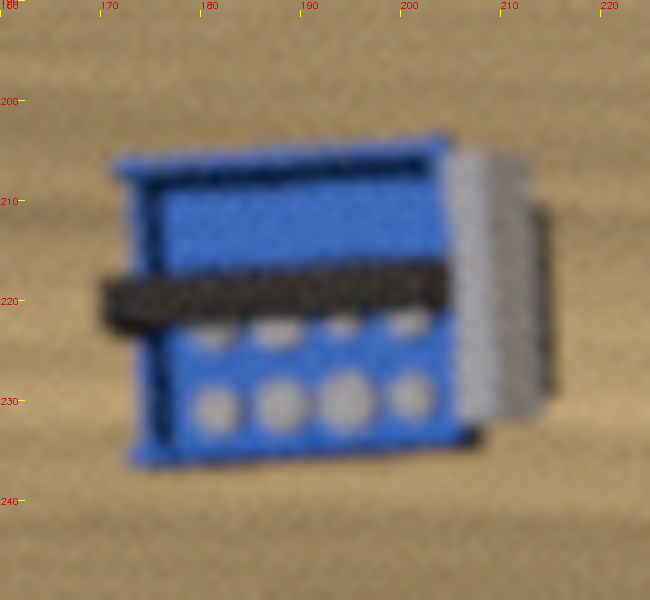

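View pics/c_span.png

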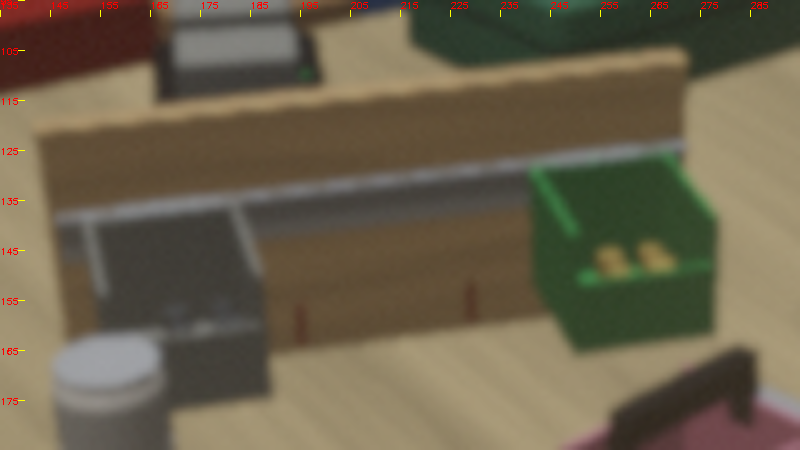

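View pics/c_tpan.png

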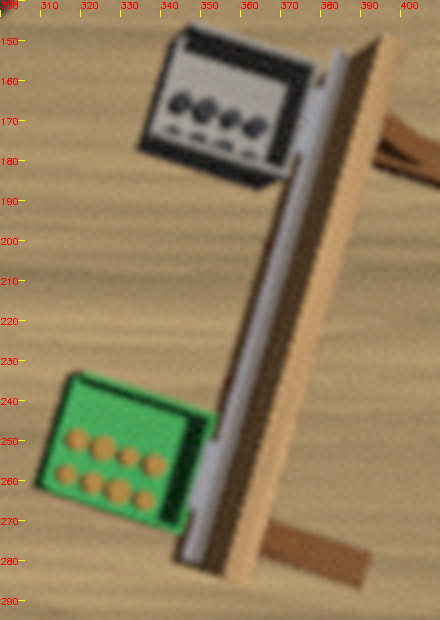

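```bash
cat > h.py <<'E'
import numpy as np,cv2,pickle
from scipy.spatial.transform import Rotation as R
from scipy.optimize import least_squares
def proj(s,P):
    P=np.atleast_2d(P); Rm=R.from_euler('xyz',s["attitude"]).as_matrix()
    c=(P-s["origin"])@Rm; u=c@np.array(s["mtx"]).T
    return u[:,:2]/u[:,2:]
def world(p,P):  # p=x,y,z,yaw
    return R.from_euler('z',p[3]).apply(np.atleast_2d(P))+np.array(p[:3])
E
cat > fit.py <<'E'
from h import *
S=pickle.load(open("s0.pkl","rb"))
def px(lst,f,x0,y0): return [(((u+.5)/f-.5+x0),((v+.5)/f-.5+y0)) for u,v in lst]
def fit(obs,p0,z=None):
    def fun(q):
        p=[q[0],q[1],0,q[2]]
        return np.concatenate([(proj(S[c],world(p,np.array(P)/1000))-np.array(m)).ravel() for c,P,m in obs])
    r=least_squares(fun,p0,loss='soft_l1',f_scale=.7); 
    print(np.round(r.x,4),np.degrees(r.x[2])); print(np.round(r.fun.reshape(-1,2),1).tolist()); return r.x
sb=px([(305,538),(482,432),(97,390),(105,205),(508,243),(325,350)],7,285,190)
tb=px([(115,165),(448,138),(480,440),(133,462)],10,160,190)
ob=[("scene",[(-50,45,0),(-50,-45,0),(50,45,0),(50,45,80),(-50,-45,80),(-50,45,80)],sb),("top",[(-50,45,80),(50,45,80),(50,-45,80),(-50,-45,80)],tb)]
for o in (ob,ob[:1],ob[1:]): b=fit(o,[.3,.25,-1.6])
sp=px([(38,132),(685,66)],5,135,95); tp=px([(385,33),(222,575)],4,300,140)
op=[("scene",[(0,200,170),(0,-200,170)],sp),("top",[(0,200,170),(0,-200,170)],tp)]
for o in (op,op[:1],op[1:]):p=fit(o,[.3,-.3,-1.85])
E
python3 fit.py
```

```text
[ 0.4427  0.263  -1.4658] -83.98220081217738
[[-0.2, 1.0], [0.5, -0.1], [-0.9, 0.5], [-0.4, 0.0], [0.8, -0.2], [-0.0, 0.0], [0.3, -0.0], [0.6, 0.0], [-0.5, 0.1], [0.3, 0.6]]
[ 0.4419  0.2625 -1.4714] -84.30394336075156
[[-0.3, 0.7], [0.6, -0.2], [-0.7, 0.2], [-0.3, -0.3], [0.9, -0.3], [-0.1, -0.2]]
[ 0.4432  0.2637 -1.462 ] -83.7662509889886
[[0.0, -0.1], [0.3, -0.2], [-0.7, -0.1], [0.2, 0.5]]
[ 0.4661 -0.2651 -1.8703] -107.16005686765922
[[-0.7, -0.0], [0.9, -0.8], [0.1, -0.4], [-0.1, 0.3]]
[ 0.4667 -0.2642 -1.8716] -107.23701224487738
[[-0.8, 0.1], [1.0, -0.7]]
[ 0.4659 -0.2652 -1.8705] -107.1715348161352
[[0.1, -0.3], [-0.1, 0.3]]
```

```bash
cat > ov.py <<'E'
from fit import *
P=[.4661,-.2651,0,-1.8703];B=[.4427,.2630,0,-1.4658]
# cleat edge: fit (xe,zt) using upper edge lines
def lined(s,pts,a,b):
    q=proj(s,world(P,np.array([a,b])/1000)); d=q[1]-q[0];n=np.array([-d[1],d[0]])/np.linalg.norm(d)
    return (np.array(pts)-q[0])@n
sc=px([(60,217),(240,199),(440,176),(680,146)],5,135,95)
tc=px([(330,52),(255,305),(185,558)],4,300,140)
f=lambda q:np.concatenate([lined(S["scene"],sc,(q[0],200,q[1]),(q[0],-200,q[1])),lined(S["top"],tc,(q[0],200,q[1]),(q[0],-200,q[1]))])
r=least_squares(f,[-16,130]);print("cleat upper",r.x,np.round(r.fun,2))
# red lines at y from scene crop
red=px([(301,323),(471,301)],5,135,95)
s=S["scene"];Rm=R.from_euler('xyz',s["attitude"]).as_matrix()
for u in red:
    d=Rm@np.linalg.inv(s["mtx"])@np.array([*u,1]); n=R.from_euler('z',P[3]).apply([1,0,0])
    t=n@(np.array(P[:3])-s["origin"])/(n@d); w=s["origin"]+t*d; print("red",R.from_euler('z',-P[3]).apply(w-P[:3])*1000)
def draw(n,x,y,w,h,f,name,segs):
    im=cv2.resize(S[n]["img"][y:y+h,x:x+w,::-1],None,fx=f,fy=f,interpolation=cv2.INTER_CUBIC)
    for p,a,b in segs:
        q=proj(S[n],world(p,np.array([a,b])/1000)); q=((q-[x,y]+.5)*f-.5).round().astype(int)
        cv2.line(im,tuple(map(int,q[0])),tuple(map(int,q[1])),(255,0,255),1)
    cv2.imwrite("pics/"+name,im)
zt=r.x[1];xe=r.x[0]
sb=[]
for yy in(-45,45):
    sb+=[(B,(-50,yy,0),(50,yy,0)),(B,(-50,yy,80),(50,yy,80))]
for xx in(-50,50): sb+=[(B,(xx,-45,0),(xx,45,0)),(B,(xx,-45,80),(xx,45,80)),(B,(xx,-45,0),(xx,-45,80)),(B,(xx,45,0),(xx,45,80))]
sb+=[(B,(-50,-8,120),(50,-8,120)),(B,(-50,8,120),(50,8,120)),(B,(72,-40,63),(72,40,63)),(B,(74,-30,0),(74,30,0))]
sp=[(P,(0,-200,0),(0,200,0)),(P,(0,-200,170),(0,200,170)),(P,(0,200,0),(0,200,170)),(P,(0,-200,0),(0,-200,170)),(P,(xe,-200,zt),(xe,200,zt)),(P,(18,-200,170),(18,200,170)),
 (P,(-24,-180,zt-25+25),(-24,-90,zt)),(P,(-124,-180,zt-80),(-124,-90,zt-80)),(P,(-124,90,zt-80),(-124,180,zt-80)),(P,(-24,-180,zt),(-124,-180,zt)),(P,(-24,180,zt),(-124,180,zt))]
draw("scene",285,190,80,80,7,"o1.png",sb);draw("top",160,190,65,60,9,"o2.png",sb)
draw("scene",135,95,160,90,5,"o3.png",sp);draw("top",300,140,110,150,4,"o4.png",sp)
E
python3 ov.py; cd pics; python3 -c "
import cv2,numpy as np
def j(a,b,o):
    A=cv2.imread(a);B=cv2.imread(b);h=max(A.shape[0],B.shape[0]);w=A.shape[1]+B.shape[1]
    C=np.zeros((h,w,3),np.uint8);C[:A.shape[0],:A.shape[1]]=A;C[:B.shape[0],A.shape[1]:]=B
    f=min(1,800/w,600/h);cv2.imwrite(o,cv2.resize(C,None,fx=f,fy=f,interpolation=cv2.INTER_AREA))
j('o1.png','o2.png','ob.png');j('o3.png','o4.png','op.png')"
```

```text
[ 0.4427  0.263  -1.4658] -83.98220081217738
[[-0.2, 1.0], [0.5, -0.1], [-0.9, 0.5], [-0.4, 0.0], [0.8, -0.2], [-0.0, 0.0], [0.3, -0.0], [0.6, 0.0], [-0.5, 0.1], [0.3, 0.6]]
[ 0.4419  0.2625 -1.4714] -84.30394336075156
[[-0.3, 0.7], [0.6, -0.2], [-0.7, 0.2], [-0.3, -0.3], [0.9, -0.3], [-0.1, -0.2]]
[ 0.4432  0.2637 -1.462 ] -83.7662509889886
[[0.0, -0.1], [0.3, -0.2], [-0.7, -0.1], [0.2, 0.5]]
[ 0.4661 -0.2651 -1.8703] -107.16005686765922
[[-0.7, -0.0], [0.9, -0.8], [0.1, -0.4], [-0.1, 0.3]]
[ 0.4667 -0.2642 -1.8716] -107.23701224487738
[[-0.8, 0.1], [1.0, -0.7]]
[ 0.4659 -0.2652 -1.8705] -107.1715348161352
[[0.1, -0.3], [-0.1, 0.3]]
cleat upper [-19.54677473 122.41385385] [-0.35  0.23  0.28 -0.14  0.86  0.41 -1.23]
red [-1.64815665e-13  5.52960653e+01  2.32615462e+01]
red [-2.22410598e-14 -5.48121495e+01  2.31269026e+01]
```

View pics/ob.png

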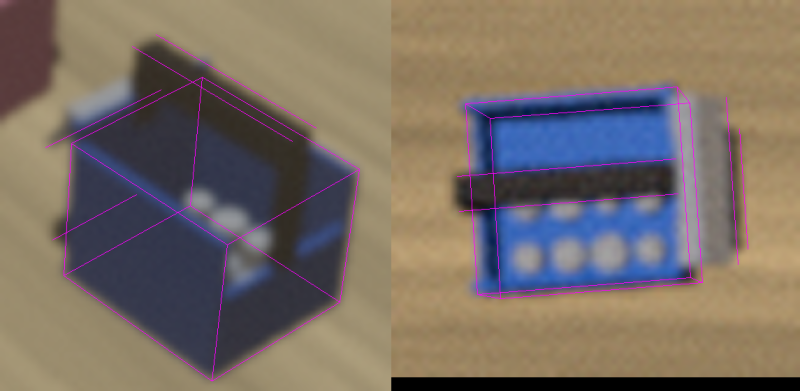

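View pics/op.png

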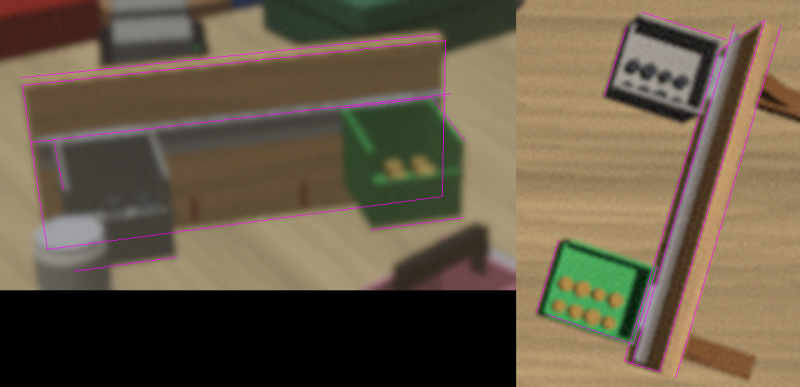

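Both fits agree between the cameras to within about 2 mm: the bin is at (0.443, 0.263) with yaw −84°, and the panel at (0.466, −0.265) with yaw −107.2°. The cleat's upper edge is at about z 122 mm and its root at about 97 mm. Next I'll plan the approach to the handle.

```bash
cat > plan.py <<'E'
import sys
from h import *
from bench import robot
def plan(pos,rpy,n):
    o=robot.get_obs(); p=np.array(o["tool_pos"]);r=R.from_euler('xyz',o["ee_rot"]);g=R.from_euler('xyz',rpy)
    w=(r.inv()*g).as_rotvec()/n; d=(np.array(pos)-p)/n
    print("t",o["time"],"step mm",np.linalg.norm(d)*1000,"deg",np.degrees(np.linalg.norm(w)))
    print("rot deg/row",np.round(np.degrees(w),2))
    for i in range(n):
        ri=r*R.from_rotvec(w*i); print(i,np.round(ri.inv().apply(d),4).tolist())
if __name__=="__main__":
    a=list(map(float,sys.argv[1:])); plan(a[:3],a[3:6],int(a[6]))
E
python3 plan.py .4427 .263 .165 3.14159 0 .105 11
```

```text
t 0.7 step mm 28.38206820918317 deg 5.323567310787881
rot deg/row [-0.   -0.    5.32]
0 [-0.0111, 0.0261, 0.0012]
1 [-0.0087, 0.027, 0.0012]
2 [-0.0061, 0.0277, 0.0012]
3 [-0.0035, 0.0281, 0.0012]
4 [-0.0009, 0.0283, 0.0012]
5 [0.0017, 0.0283, 0.0012]
6 [0.0044, 0.028, 0.0012]
7 [0.0069, 0.0275, 0.0012]
8 [0.0095, 0.0267, 0.0012]
9 [0.0119, 0.0257, 0.0012]
10 [0.0142, 0.0245, 0.0012]
```

Emit:
jog_arm(
  claw=0.6,
  series=[
    {"x": -0.011, "y": 0.026, "z": 0.001, "rz": 5.3},
    {"x": -0.009, "y": 0.027, "z": 0.001, "rz": 5.3},
    {"x": -0.006, "y": 0.028, "z": 0.001, "rz": 5.3},
    {"x": -0.0035, "y": 0.028, "z": 0.001, "rz": 5.3},
    {"x": -0.001, "y": 0.028, "z": 0.001, "rz": 5.3},
    {"x": 0.002, "y": 0.028, "z": 0.001, "rz": 5.3},
    {"x": 0.0045, "y": 0.028, "z": 0.001, "rz": 5.3},
    {"x": 0.007, "y": 0.0275, "z": 0.001, "rz": 5.3},
    {"x": 0.0095, "y": 0.0265, "z": 0.001, "rz": 5.3},
    {"x": 0.012, "y": 0.0255, "z": 0.001, "rz": 5.3},
    {"x": 0.014, "y": 0.0245, "z": 0.001, "rz": 5.3},
  ],
)

```text
invalid input
```

```bash
python3 plan.py .4427 .264 .092 3.14159 0 .105 5
```

```text
t 0.7 step mm 64.58005065935195 deg 11.71184808373334
rot deg/row [-0.   -0.   11.71]
0 [-0.0243, 0.0573, 0.0172]
1 [-0.0122, 0.061, 0.0172]
2 [0.0005, 0.0622, 0.0172]
3 [0.0131, 0.0608, 0.0172]
4 [0.0252, 0.0569, 0.0172]
```

Emit:
jog_arm(
  claw=0.6,
  series=[
    {"x": -0.011, "y": 0.026, "z": 0.001, "rx": 0, "ry": 0, "rz": 5.3},
  ],
)

```text
time: 0.78
tool_pos: [0.2528, 0.4779, 0.1772]
ee_rot: [-3.139, -0.001, 1.038]
wrist_force: [2.0, -0.5, -0.2]
width: 0.09
```

Emit:
jog_arm(
  claw=0.6,
  series=[
    {"x": -0.009, "y": 0.027, "z": 0.001, "rx": 0, "ry": 0, "rz": 5.4},
    {"x": -0.006, "y": 0.028, "z": 0.001, "rx": 0, "ry": 0, "rz": 5.4},
    {"x": -0.0035, "y": 0.028, "z": 0.001, "rx": 0, "ry": 0, "rz": 5.4},
    {"x": -0.001, "y": 0.028, "z": 0.001, "rx": 0, "ry": 0, "rz": 5.4},
    {"x": 0.002, "y": 0.028, "z": 0.001, "rx": 0, "ry": 0, "rz": 5.4},
    {"x": 0.0045, "y": 0.028, "z": 0.001, "rx": 0, "ry": 0, "rz": 5.4},
    {"x": 0.007, "y": 0.0275, "z": 0.001, "rx": 0, "ry": 0, "rz": 5.4},
    {"x": 0.0095, "y": 0.0265, "z": 0.001, "rx": 0, "ry": 0, "rz": 5.4},
    {"x": 0.012, "y": 0.0255, "z": 0.001, "rx": 0, "ry": 0, "rz": 5.4},
    {"x": 0.014, "y": 0.0245, "z": 0.001, "rx": 0, "ry": 0, "rz": 5.4},
  ],
)

```text
time: 1.62
tool_pos: [0.442, 0.2544, 0.1671]
ee_rot: [-3.137, -0.002, 0.055]
wrist_force: [-0.2, 1.3, -0.2]
width: 0.0564
```

```bash
python3 plan.py .4427 .264 .092 3.14159 0 .105 5
```

```text
t 1.6167 step mm 15.140407256772255 deg 0.576405599459051
rot deg/row [-0.05 -0.02 -0.57]
0 [0.0002, -0.0018, 0.015]
1 [0.0003, -0.0019, 0.015]
2 [0.0003, -0.0019, 0.015]
3 [0.0003, -0.0019, 0.015]
4 [0.0003, -0.0019, 0.015]
```

Emit:
jog_arm(
  series=[
    {"x": 0, "y": -0.009, "z": 0.003, "rx": 0, "ry": 0, "rz": -2.8},
    {"x": 0.001, "y": 0, "z": 0.018, "rx": -0.2, "ry": 0, "rz": 0},
    {"x": 0, "y": 0, "z": 0.018, "rx": 0, "ry": 0, "rz": 0},
    {"x": 0, "y": 0, "z": 0.018, "rx": 0, "ry": 0, "rz": 0},
    {"x": 0, "y": 0, "z": 0.015, "rx": 0, "ry": 0, "rz": 0},
    {"x": 0, "y": 0, "z": 0.003, "rx": 0, "ry": 0, "rz": 0},
  ],
)

```text
time: 2.12
tool_pos: [0.4502, 0.2573, 0.0921]
ee_rot: [-3.141, -0.01, 0.089]
wrist_force: [0.1, -0.3, -0.1]
width: 0.0562
```

```bash
python3 - <<'E'
from h import *
from bench import robot,cams
S={n:cams.snapshot(n) for n in("scene","top")}
pickle.dump(S,open("s1.pkl","wb"))
a=cv2.resize(S["scene"]["img"][130:290,250:400,::-1],None,fx=3,fy=3); b=cv2.resize(S["top"]["img"][150:270,130:240,::-1],None,fx=3,fy=3)
c=np.zeros((480,780,3),np.uint8);c[:,:450]=a;c[:360,450:]=b
cv2.imwrite("pics/g1.png",c); print(robot.get_obs()["tool_pos"],robot.get_obs()["ee_rot"])
E
```

```text
[0.45101688 0.25788155 0.09407665] [-3.14021498 -0.01249239  0.08899676]
```

View pics/g1.png

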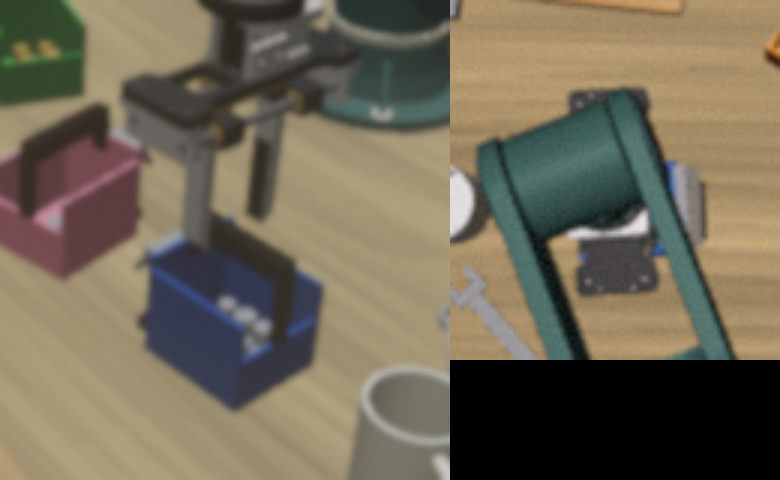

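```bash
python3 plan.py .4427 .263 .091 3.14159 0 .105 1
```

```text
t 2.2167 step mm 10.23888321106628 deg 1.165499837305348
rot deg/row [-0.07 -0.72 -0.92]
0 [-0.0079, -0.0058, 0.003]
```

Emit:
jog_arm(
  series=[
    {"x": -0.005, "y": -0.004, "z": 0.002, "rx": -0.1, "ry": -0.7, "rz": -0.9},
    {"x": -0.003, "y": -0.002, "z": 0.001, "rx": 0, "ry": 0, "rz": 0},
    {"x": 0, "y": 0, "z": 0, "rx": 0, "ry": 0, "rz": 0},
  ],
)

```text
time: 2.47
tool_pos: [0.4435, 0.2645, 0.0942]
ee_rot: [-3.14, -0.004, 0.106]
wrist_force: [0.1, 0.8, 0.4]
width: 0.0562
```

```bash
python3 plan.py .4427 .263 .091 3.14159 0 .105 1
```

```text
t 2.4667 step mm 3.6167107845069735 deg 0.2511818435470418
rot deg/row [-0.07 -0.23  0.08]
0 [-0.001, 0.0014, 0.0032]
```

Emit:
jog_arm(
  series=[
    {"x": -0.001, "y": 0.001, "z": 0.004, "rx": 0, "ry": -0.2, "rz": 0},
    {"x": 0, "y": 0, "z": 0.001, "rx": 0, "ry": 0, "rz": 0},
  ],
)

```text
time: 2.63
tool_pos: [0.4434, 0.2644, 0.091]
ee_rot: [-3.139, -0.004, 0.108]
wrist_force: [-0.0, 0.2, -0.8]
width: 0.0566
```

Emit:
jog_arm(
  claw=0.0,
  series=[
    {"x": 0, "y": 0, "z": 0, "rx": 0, "ry": 0, "rz": 0},
    {"x": 0, "y": 0, "z": 0, "rx": 0, "ry": 0, "rz": 0},
    {"x": 0, "y": 0, "z": 0, "rx": 0, "ry": 0, "rz": 0},
    {"x": 0, "y": 0, "z": 0, "rx": 0, "ry": 0, "rz": 0},
    {"x": 0, "y": 0, "z": 0, "rx": 0, "ry": 0, "rz": 0},
    {"x": 0, "y": 0, "z": 0, "rx": 0, "ry": 0, "rz": 0},
    {"x": 0, "y": 0, "z": 0, "rx": 0, "ry": 0, "rz": 0},
  ],
)

```text
time: 3.22
tool_pos: [0.4437, 0.2644, 0.0918]
ee_rot: [-3.139, -0.005, 0.107]
wrist_force: [-1.7, 0.1, 0.7]
width: 0.0149
```

Emit:
jog_arm(
  series=[
    {"x": 0, "y": 0, "z": -0.01, "rx": 0, "ry": 0, "rz": 0},
    {"x": 0, "y": 0, "z": -0.015, "rx": 0, "ry": 0, "rz": 0},
    {"x": 0, "y": 0, "z": -0.015, "rx": 0, "ry": 0, "rz": 0},
    {"x": 0, "y": 0, "z": -0.015, "rx": 0, "ry": 0, "rz": 0},
    {"x": 0, "y": 0, "z": 0, "rx": 0, "ry": 0, "rz": 0},
  ],
)

```text
time: 3.63
tool_pos: [0.4408, 0.263, 0.1463]
ee_rot: [-3.142, 0.004, 0.107]
wrist_force: [0.7, 0.2, -1.6]
width: 0.0139
```

```bash
python3 - <<'E'
from bench import robot
o=robot.get_obs();print({k:o[k].round(3) for k in("tool_pos","ee_rot","wrist_force","wrist_torque")},o["width"])
E
python3 plan.py .445 .262 .30 3.14159 0 .105 6
```

```text
{'tool_pos': array([0.441, 0.263, 0.146]), 'ee_rot': array([-3.142,  0.004,  0.107]), 'wrist_force': array([ 0.689,  0.167, -1.565]), 'wrist_torque': array([ 0.012, -0.038,  0.023])} 0.01385616625511701
t 3.6333 step mm 25.62757173257352 deg 0.04280333921086826
rot deg/row [-0.    0.04  0.02]
0 [0.0006, 0.0002, -0.0256]
1 [0.0006, 0.0002, -0.0256]
2 [0.0006, 0.0002, -0.0256]
3 [0.0006, 0.0002, -0.0256]
4 [0.0006, 0.0002, -0.0256]
5 [0.0007, 0.0002, -0.0256]
```

Emit:
jog_arm(
  series=[
    {"x": 0, "y": 0, "z": -0.015, "rx": 0, "ry": 0, "rz": 0},
    {"x": 0, "y": 0, "z": -0.025, "rx": 0, "ry": 0, "rz": 0},
    {"x": 0, "y": 0, "z": -0.03, "rx": 0, "ry": 0, "rz": 0},
    {"x": 0, "y": 0, "z": -0.03, "rx": 0, "ry": 0, "rz": 0},
    {"x": 0, "y": 0, "z": -0.025, "rx": 0, "ry": 0, "rz": 0},
    {"x": 0, "y": 0, "z": -0.015, "rx": 0, "ry": 0, "rz": 0},
    {"x": 0, "y": 0, "z": 0, "rx": 0, "ry": 0, "rz": 0},
  ],
)

```text
time: 4.22
tool_pos: [0.4388, 0.2619, 0.2852]
ee_rot: [3.138, 0.016, 0.107]
wrist_force: [-0.5, 0.1, -1.9]
width: 0.0138
```

```bash
cat > tgt.py <<'E'
# target TCP for bin strip edge at panel (x,0,z) with tilt th ; bin pose -> TCP, TCP at bin point G
from h import *
P=np.array([.4661,-.2651,0]);PY=-1.8703
G=np.array([-.5,0,91.5])/1000
STR=np.array([72,0,63])/1000
def tcp(xs,ys,zs,th,yawoff=0):
    Rp=R.from_euler('z',PY+yawoff); Rb=Rp*R.from_euler('y',th)
    s=P+R.from_euler('z',PY).apply([xs,ys,zs])
    t=s+Rb.apply(G-STR)
    # tool: x=bin y, y=bin x, z=-bin z
    M=Rb.as_matrix(); T=np.column_stack([M[:,1],M[:,0],-M[:,2]])
    return t,R.from_matrix(T).as_euler('xyz')
def strip_from_obs(o):
    T=R.from_euler('xyz',o["ee_rot"]).as_matrix(); M=np.column_stack([T[:,1],T[:,0],-T[:,2]])
    def pt(q): return R.from_euler('z',-PY).apply(o["tool_pos"]+M@(np.array(q)/1000-G)-P)*1000
    Rr=R.from_euler('z',-PY)*R.from_matrix(M)
    return pt([72,0,63]),pt([74,0,6]),pt([0,0,0]),Rr.as_euler('zyx',degrees=True)
E
python3 - <<'E'
from tgt import *
from bench import robot
o=robot.get_obs()
print(o["tool_pos"],o["wrist_force"],o["joint_positions"].round(2))
for a in [(-.10,0,.20,0.),(-.007,0,.150,.4),(-.002,0,.105,0)]: print(a,tcp(*a))
E
```

```text
[0.43884767 0.26192766 0.28521502] [-0.47607302  0.09428574 -1.90594028] [0.43 0.02 1.23 0.   1.91 0.32]
(-0.1, 0, 0.2, 0.0) (array([ 0.51699544, -0.10027917,  0.2285    ]), array([ 3.14159265,  0.        , -0.29950367]))
(-0.007, 0, 0.15, 0.4) (array([ 0.48459304, -0.20521176,  0.20448307]), array([-2.74159265,  0.        , -0.29950367]))
(-0.002, 0, 0.105, 0) (array([ 0.48808093, -0.19391651,  0.1335    ]), array([ 3.14159265,  0.        , -0.29950367]))
```

```bash
python3 plan.py .517 -.09 .27 3.14159 0 -.2995 12
```

```text
t 4.2167 step mm 30.06848196377733 deg 1.9436143065219214
rot deg/row [0.03 0.07 1.94]
0 [0.0034, 0.0299, 0.0013]
1 [0.0044, 0.0297, 0.0013]
2 [0.0054, 0.0296, 0.0013]
3 [0.0064, 0.0294, 0.0013]
4 [0.0074, 0.0291, 0.0013]
5 [0.0083, 0.0289, 0.0013]
6 [0.0093, 0.0286, 0.0013]
7 [0.0103, 0.0282, 0.0013]
8 [0.0112, 0.0279, 0.0013]
9 [0.0122, 0.0275, 0.0013]
10 [0.0131, 0.027, 0.0013]
11 [0.014, 0.0266, 0.0013]
```

Emit:
jog_arm(
  series=[
    {"x": 0.002, "y": 0.015, "z": 0, "rx": 0, "ry": 0.2, "rz": 1},
    {"x": 0.004, "y": 0.025, "z": 0, "rx": 0, "ry": 0.2, "rz": 2},
    {"x": 0.0055, "y": 0.03, "z": 0, "rx": 0, "ry": 0, "rz": 2},
    {"x": 0.0065, "y": 0.03, "z": 0.001, "rx": 0, "ry": 0, "rz": 2},
    {"x": 0.0075, "y": 0.03, "z": 0.001, "rx": 0, "ry": 0, "rz": 2},
    {"x": 0.0085, "y": 0.03, "z": 0.001, "rx": 0, "ry": 0, "rz": 2},
    {"x": 0.0095, "y": 0.03, "z": 0.001, "rx": 0, "ry": 0, "rz": 2},
    {"x": 0.0105, "y": 0.03, "z": 0.001, "rx": 0, "ry": 0, "rz": 2},
    {"x": 0.0115, "y": 0.03, "z": 0.001, "rx": 0, "ry": 0, "rz": 2},
    {"x": 0.0125, "y": 0.028, "z": 0.001, "rx": 0, "ry": 0, "rz": 2},
    {"x": 0.0135, "y": 0.022, "z": 0.001, "rx": 0, "ry": 0, "rz": 2},
    {"x": 0.01, "y": 0.012, "z": 0.001, "rx": 0, "ry": 0, "rz": 2},
  ],
)

```text
time: 5.22
tool_pos: [0.5145, -0.069, 0.253]
ee_rot: [3.129, 0.034, -0.303]
wrist_force: [-0.1, 1.0, -2.4]
width: 0.0145
```

```bash
python3 plan.py .517 -.1 .25 -2.94 0 -.2995 4; python3 -c "
from tgt import *
from bench import robot
o=robot.get_obs()
for a in strip_from_obs(o): print(a.round(1))
print(tcp(-.05,0,.175,.4))"
```

```text
t 5.2167 step mm 7.815445992995007 deg 3.1125642020090982
rot deg/row [ 3.07  0.48 -0.09]
0 [0.0029, 0.0072, 0.0008]
1 [0.0029, 0.0072, 0.0004]
2 [0.0029, 0.0073, 0.0]
3 [0.0029, 0.0073, -0.0003]
[-128.8  -12.8  225.5]
[-126.1  -14.7  168.6]
[-200.   -14.7  161.6]
[-0.2 -0.7 -1.9]
(array([ 0.49728002, -0.16412599,  0.22948307]), array([-2.74159265,  0.        , -0.29950367]))
```

```bash
cat > go.py <<'E'
import sys
from tgt import *
from plan import plan
a=list(map(float,sys.argv[1:])); t,e=tcp(*a[:4]); print(t.round(4)); plan(t,e,int(a[4]))
E
python3 go.py -.06 0 .18 .4 7
```

```text
[ 0.5002 -0.1546  0.2345]
t 5.2167 step mm 12.674685970134874 deg 3.391986937899538
rot deg/row [ 3.38  0.27 -0.08]
0 [0.0018, 0.0122, 0.0028]
1 [0.0018, 0.0124, 0.002]
2 [0.0017, 0.0125, 0.0013]
3 [0.0017, 0.0125, 0.0006]
4 [0.0017, 0.0126, -0.0002]
5 [0.0017, 0.0125, -0.0009]
6 [0.0017, 0.0125, -0.0016]
```

Emit:
jog_arm(
  series=[
    {"x": 0.002, "y": 0.012, "z": 0.003, "rx": 3.4, "ry": 0.3, "rz": 0},
    {"x": 0.002, "y": 0.0125, "z": 0.002, "rx": 3.4, "ry": 0.3, "rz": 0},
    {"x": 0.002, "y": 0.0125, "z": 0.001, "rx": 3.4, "ry": 0.3, "rz": 0},
    {"x": 0.002, "y": 0.0125, "z": 0.0005, "rx": 3.4, "ry": 0.3, "rz": 0},
    {"x": 0.002, "y": 0.0125, "z": 0, "rx": 3.4, "ry": 0.3, "rz": 0},
    {"x": 0.002, "y": 0.0125, "z": -0.001, "rx": 3.4, "ry": 0.3, "rz": 0},
    {"x": 0.002, "y": 0.0125, "z": -0.001, "rx": 3.4, "ry": 0.3, "rz": 0},
    {"x": 0, "y": 0, "z": 0, "rx": 0, "ry": 0, "rz": 0},
  ],
)

```text
time: 5.88
tool_pos: [0.4968, -0.1602, 0.2127]
ee_rot: [-2.719, 0.02, -0.319]
wrist_force: [-0.8, -0.7, -3.2]
width: 0.0142
```

```bash
python3 go.py -.04 0 .17 .4 1; python3 - <<'E'
from tgt import *
from bench import robot,cams
o=robot.get_obs()
for a in strip_from_obs(o): print(a.round(1))
S={n:cams.snapshot(n) for n in("scene","top")}
pickle.dump((S,o),open("s2.pkl","wb"))
a=cv2.resize(S["scene"]["img"][60:210,120:300,::-1],None,fx=4,fy=4,interpolation=cv2.INTER_CUBIC); b=cv2.resize(S["top"]["img"][140:290,280:420,::-1],None,fx=4,fy=4,interpolation=cv2.INTER_CUBIC)
cv2.imwrite("pics/t2s.png",a);cv2.imwrite("pics/t2t.png",b)
E
```

```text
[ 0.4943 -0.1737  0.2245]
t 5.8833 step mm 18.083226016945968 deg 2.067618516742963
rot deg/row [-1.29  0.62 -1.49]
0 [0.0016, 0.0075, -0.0164]
[-54.9  -3.8 157. ]
[-76.4  -4.4 104.2]
[-146.3   -2.5  129. ]
[-1.2 24.2 -0.7]
```

View pics/t2s.png

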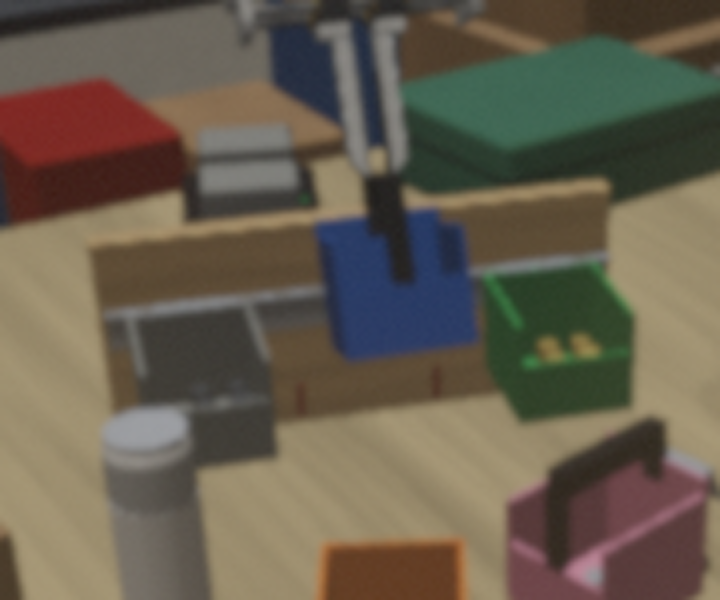

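View pics/t2t.png

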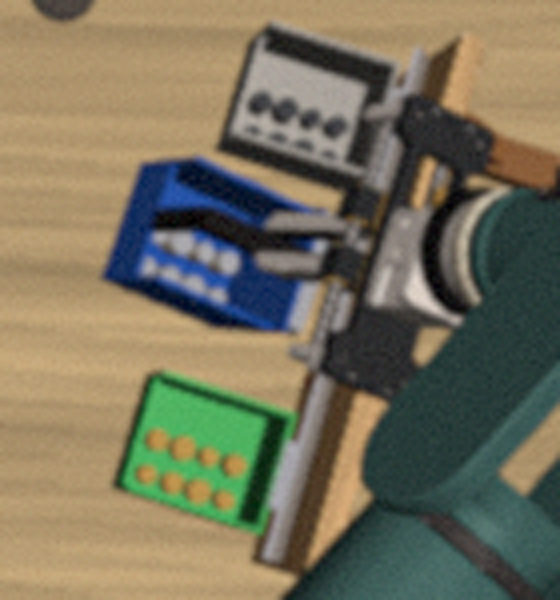

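```bash
cat > ovb.py <<'E'
from tgt import *
def overlay(S,o,name,off=(0,0,0),dth=0):
    T=R.from_euler('xyz',o["ee_rot"]).as_matrix(); M=np.column_stack([T[:,1],T[:,0],-T[:,2]])
    def W(q): 
        q=np.atleast_2d(q)/1000-G; q=R.from_euler('y',dth).apply(q)+np.array(off)/1000
        return q@M.T+o["tool_pos"]
    segs=[]
    for yy in(-45,45): segs+=[((-50,yy,0),(50,yy,0)),((-50,yy,80),(50,yy,80))]
    for xx in(-50,50): segs+=[((xx,-45,0),(xx,45,0)),((xx,-45,80),(xx,45,80)),((xx,-45,0),(xx,-45,80)),((xx,45,0),(xx,45,80))]
    segs+=[((-50,-45,48),(-50,45,48)),((-50,-8,120),(50,-8,120)),((-50,8,120),(50,8,120)),((-50,8,100),(-50,8,120)),((72,-40,63),(72,40,63)),((53,-40,92),(53,40,92))]
    out=[]
    for n,(x,y,w,h) in dict(scene=(150,80,130,110),top=(290,140,110,110)).items():
        f=5;im=cv2.resize(S[n]["img"][y:y+h,x:x+w,::-1],None,fx=f,fy=f,interpolation=cv2.INTER_CUBIC)
        for a,b in segs:
            q=((proj(S[n],W([a,b]))-[x,y]+.5)*f-.5).round().astype(int).tolist()
            cv2.line(im,q[0],q[1],(0,255,255) if a[0]==72 or a[0]==53 else (255,0,255),1)
        out.append(im)
    c=np.hstack(out); c=cv2.resize(c,None,fx=800/c.shape[1],fy=800/c.shape[1],interpolation=cv2.INTER_AREA);cv2.imwrite("pics/"+name,c)
E
python3 - <<'E'
from ovb import *
S,o=pickle.load(open("s2.pkl","rb")); overlay(S,o,"t2o.png")
E
```

```text
(no output)
```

View pics/t2o.png

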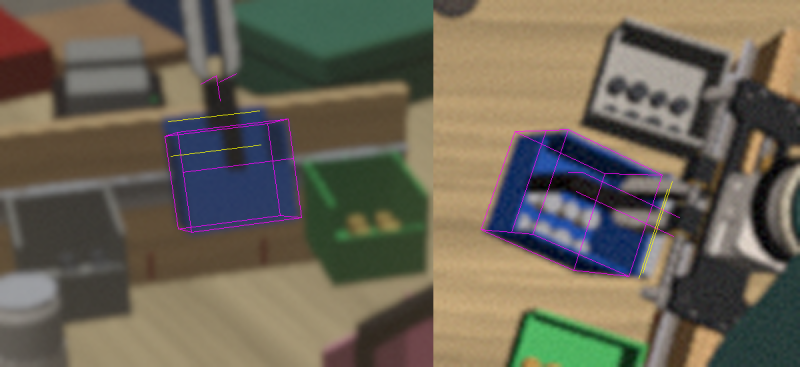

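View bigger.

```bash
python3 - <<'E'
from h import *
S,o=pickle.load(open("s2.pkl","rb"))
def crop(n,x,y,w,h,f,name):
    im=cv2.resize(S[n]["img"][y:y+h,x:x+w,::-1],None,fx=f,fy=f,interpolation=cv2.INTER_CUBIC)
    for i in range(0,w,10): cv2.putText(im,str(x+i),(i*f,8),0,.3,(0,0,255),1);cv2.line(im,(i*f,10),(i*f,16),(0,255,255),1)
    for i in range(0,h,10): cv2.putText(im,str(y+i),(0,i*f+4),0,.3,(0,0,255),1); cv2.line(im,(18,i*f),(24,i*f),(0,255,255),1)
    cv2.imwrite("pics/"+name,im)
crop("scene",190,95,60,60,10,"z1.png");crop("top",295,170,80,60,10,"z2.png")
E
```

```text
(no output)
```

View pics/z1.png

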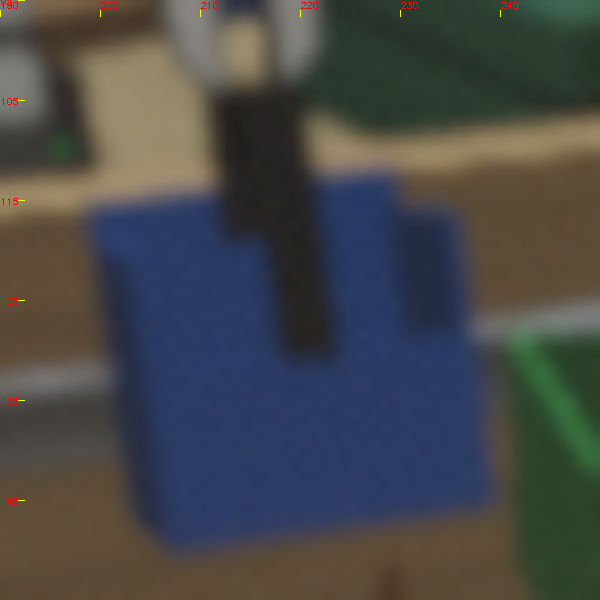

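View pics/z2.png

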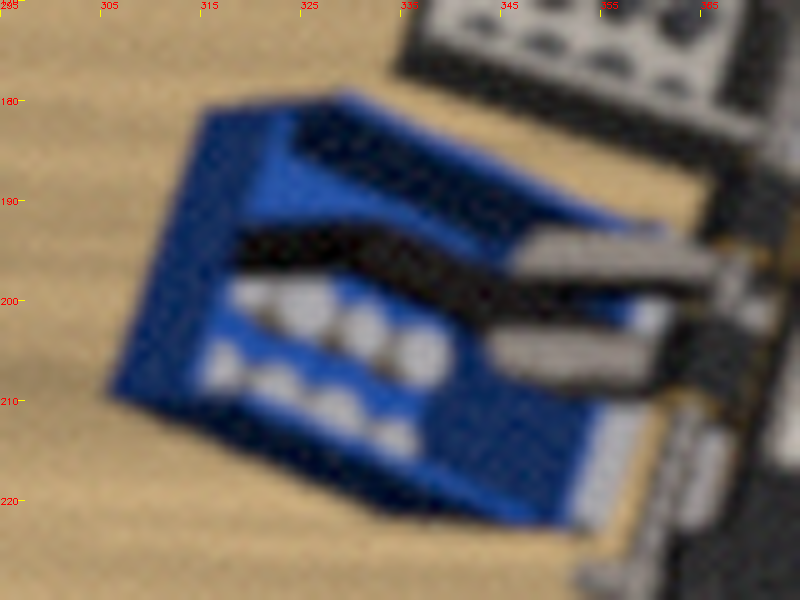

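```bash
cat > fit2.py <<'E'
from tgt import *
def fit2(S,o,obs,prior=(0,0,0,0),verbose=1):
    T=R.from_euler('xyz',o["ee_rot"]).as_matrix(); M=np.column_stack([T[:,1],T[:,0],-T[:,2]])
    def W(q,p): 
        q=np.atleast_2d(q)/1000-G
        return (R.from_euler('y',p[3]).apply(q)+np.array(p[:3])/1000)@M.T+o["tool_pos"]
    def fun(p):
        r=[(proj(S[c],W([P],p))[0]-m) for c,P,m in obs]
        return np.concatenate([np.concatenate(r),(np.array(p)-prior)/[10,3,10,.5]])
    r=least_squares(fun,[0,0,0,0],loss='soft_l1',f_scale=.7)
    print("dx dy dz mm, dth",r.x.round(3)); 
    for (c,P,m),e in zip(obs,r.fun[:-4].reshape(-1,2)): print(c,P,e.round(1))
    return r.x,W
E
python3 - <<'E'
from fit2 import *
S,o=pickle.load(open("s2.pkl","rb"))
f=10
c=lambda x0,y0,u,v:np.array([(u+.5)/f-.5+x0,(v+.5)/f-.5+y0])
s=[((-50,45,0),170,550),((-50,-45,0),495,500),((50,45,80),90,210),((50,-45,80),398,173),((-50,-45,80),460,210)]
t=[((-50,-45,0),110,395),((-50,45,0),205,105),((-50,45,80),340,92),((50,45,80),665,225),((50,-45,80),570,525)]
obs=[("scene",P,c(190,95,u,v)) for P,u,v in s]+[("top",P,c(295,170,u,v)) for P,u,v in t]
x,W=fit2(S,o,obs)
for q in([72,0,63],[74,0,6],[0,0,0]): print((R.from_euler('z',-PY).apply(W([q],x)-P)*1000).round(1))
E
```

```text
dx dy dz mm, dth [-4.428  0.192  5.916 -0.141]
scene (-50, 45, 0) [ 0.1 -0.3]
scene (-50, -45, 0) [0.2 0.3]
scene (50, 45, 80) [-0.1  0.2]
scene (50, -45, 80) [0.  0.2]
scene (-50, -45, 80) [ 0.6 -0.1]
top (-50, -45, 0) [0.9 0.4]
top (-50, 45, 0) [ 1.4 -0. ]
top (-50, 45, 80) [ 0.6 -0.8]
top (50, 45, 80) [-0.8 -0.6]
top (50, -45, 80) [-1.3  0.3]
[[-49.2  -3.4 172.3]]
[[-63.1  -4.2 117. ]]
[[-135.9   -2.5  131.9]]
```

Emit:
jog_arm(
  series=[
    {"x": 0, "y": 0, "z": 0, "rx": 0, "ry": 0, "rz": 0},
    {"x": 0, "y": 0, "z": 0, "rx": 0, "ry": 0, "rz": 0},
    {"x": 0, "y": 0, "z": 0, "rx": 0, "ry": 0, "rz": 0},
  ],
)

```text
time: 6.23
tool_pos: [0.4987, -0.1545, 0.2154]
ee_rot: [-2.721, 0.017, -0.311]
wrist_force: [0.5, 0.1, -3.0]
width: 0.014
```

```bash
cat > snap.py <<'E'
import sys
from h import *
from bench import robot,cams
def crop(S,n,x,y,w,h,f):
    im=cv2.resize(S[n]["img"][y:y+h,x:x+w,::-1],None,fx=f,fy=f,interpolation=cv2.INTER_CUBIC)
    for i in range(0,w,10): cv2.putText(im,str(x+i),(i*f,8),0,.3,(0,0,255),1);cv2.line(im,(i*f,10),(i*f,16),(0,255,255),1)
    for i in range(0,h,10): cv2.putText(im,str(y+i),(0,i*f+4),0,.3,(0,0,255),1); cv2.line(im,(18,i*f),(24,i*f),(0,255,255),1)
    return im
k=sys.argv[1]
S={n:cams.snapshot(n) for n in("scene","top")};o=robot.get_obs()
pickle.dump((S,o),open(f"s{k}.pkl","wb"))
cv2.imwrite(f"pics/n{k}.png",np.hstack([crop(S,"scene",190,90,50,75,8),crop(S,"top",300,170,50,75,8)]))
print({q:np.round(o[q],4).tolist() for q in("time","tool_pos","ee_rot","wrist_force","wrist_torque","width")})
E
python3 snap.py 3
```

```text
{'time': 6.3333, 'tool_pos': [0.4988, -0.1545, 0.2156], 'ee_rot': [-2.7209, 0.0164, -0.3104], 'wrist_force': [-0.7465, -0.4992, -2.6628], 'wrist_torque': [-0.4513, 0.1883, -0.0156], 'width': 0.014}
```

View pics/n3.png

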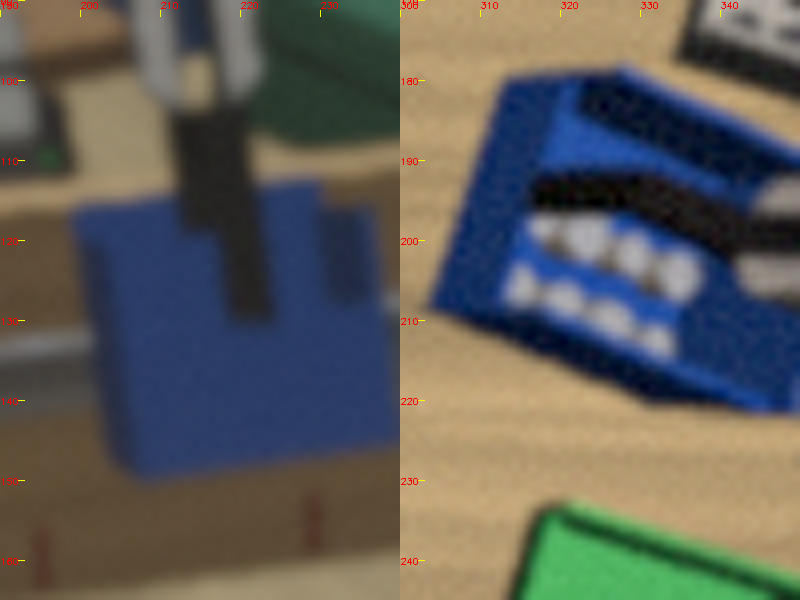

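```bash
cat > ff.py <<'E'
from fit2 import *
def run(k,s,t,f=8,so=(190,90),to=(300,170),uoff=400):
    S,o=pickle.load(open(f"s{k}.pkl","rb"))
    c=lambda x0,y0,u,v:np.array([(u+.5)/f-.5+x0,(v+.5)/f-.5+y0])
    obs=[("scene",Q,c(*so,u,v)) for Q,u,v in s]+[("top",Q,c(*to,u-uoff,v)) for Q,u,v in t]
    x,W=fit2(S,o,obs)
    for q in([72,0,63],[74,0,6],[0,0,0]): print((R.from_euler('z',-PY).apply(W([q],x)-P)*1000).round(1))
    print("FK",[a.round(1).tolist() for a in strip_from_obs(o)])
    return x
E
python3 - <<'E'
from ff import *
s=[((-50,45,0),135,480),((50,45,80),75,208),((50,-45,80),322,180),((-50,-45,80),372,207)]
t=[((-50,-45,0),430,305),((-50,45,0),508,75),((-50,45,80),625,65)]
run(3,s,t)
E
```

```text
dx dy dz mm, dth [-5.193  0.455  5.245 -0.118]
scene (-50, 45, 0) [ 0.6 -0.3]
scene (50, 45, 80) [-0.4  0.6]
scene (50, -45, 80) [-0.2  0.5]
scene (-50, -45, 80) [ 0.7 -0.3]
top (-50, -45, 0) [0.6 0.7]
top (-50, 45, 0) [ 0.7 -0.2]
top (-50, 45, 80) [-0.9 -0.8]
[[-57.2  -2.3 173.7]]
[[-72.3  -3.  118.7]]
[[-144.7   -1.9  135. ]]
FK [[-60.8, -2.9, 160.0], [-82.3, -3.5, 107.1], [-152.3, -2.4, 131.9], [-0.7, 24.1, -0.7]]
```

```bash
cat > tgt2.py <<'E'
from h import *
P=np.array([.4661,-.2651,0]);PY=-1.8703
G=np.array([-.5,0,91.5])/1000
D=np.array([-4.8,.3,5.6])/1000; DTH=-.13
def intool(q,D=D,DTH=DTH): return R.from_euler('y',DTH).apply(np.array(q)/1000-G)+D   # in tool-aligned bin axes, from TCP
def tcp(xs,ys,zs,th,D=D,DTH=DTH,yaw=0):
    Rb=R.from_euler('z',PY+yaw)*R.from_euler('y',th-DTH)
    s=P+R.from_euler('z',PY).apply([xs,ys,zs])
    t=s-Rb.apply(intool([72,0,63],D,DTH)); M=Rb.as_matrix()
    return t,R.from_matrix(np.column_stack([M[:,1],M[:,0],-M[:,2]])).as_euler('xyz')
def state(o,D=D,DTH=DTH):
    T=R.from_euler('xyz',o["ee_rot"]).as_matrix(); M=np.column_stack([T[:,1],T[:,0],-T[:,2]])
    pt=lambda q:(R.from_euler('z',-PY).apply(o["tool_pos"]+M@intool(q,D,DTH)-P)*1000).round(1).tolist()
    e=(R.from_euler('z',-PY)*R.from_matrix(M)*R.from_euler('y',DTH)).as_euler('zyx').round(3).tolist()
    return dict(strip=pt([72,0,63]),heel=pt([74,0,6]),org=pt([0,0,0]),yaw_tilt_roll=e)
E
cat > go.py <<'E'
import sys
from tgt2 import *
from plan import plan
from bench import robot
o=robot.get_obs();print(state(o),o["wrist_force"].round(1),o["wrist_torque"].round(2))
if len(sys.argv)>1:
    a=list(map(float,sys.argv[1:])); t,e=tcp(*a[:4]); print(t.round(4)); plan(t,e,int(a[4]))
E
python3 go.py -.008 0 .150 .36 5
```

```text
{'strip': [-56.2, -2.4, 174.6], 'heel': [-70.6, -3.2, 119.4], 'org': [-143.2, -2.1, 134.9], 'yaw_tilt_roll': [-0.011, 0.291, -0.013]} [-0.7 -0.5 -2.7] [-0.45  0.19 -0.02]
[ 0.4848 -0.2037  0.195 ]
t 6.3333 step mm 11.023387605803837 deg 0.8242838412389596
rot deg/row [ 0.79  0.11 -0.2 ]
0 [0.0004, 0.011, -0.0004]
1 [0.0004, 0.011, -0.0006]
2 [0.0003, 0.011, -0.0007]
3 [0.0003, 0.011, -0.0009]
4 [0.0003, 0.011, -0.001]
```

Emit:
jog_arm(
  series=[
    {"x": 0, "y": 0.006, "z": -0.002, "rx": 0.8, "ry": 0.1, "rz": -0.2},
    {"x": 0, "y": 0.01, "z": -0.002, "rx": 0.8, "ry": 0.1, "rz": -0.2},
    {"x": 0, "y": 0.01, "z": -0.002, "rx": 0.8, "ry": 0.1, "rz": -0.2},
    {"x": 0, "y": 0.006, "z": -0.002, "rx": 0.8, "ry": 0.1, "rz": -0.2},
    {"x": 0, "y": 0, "z": 0, "rx": 0, "ry": 0, "rz": 0},
    {"x": 0, "y": 0, "z": 0, "rx": 0, "ry": 0, "rz": 0},
  ],
)

```text
time: 6.83
tool_pos: [0.4899, -0.1852, 0.2113]
ee_rot: [-2.663, -0.003, -0.294]
wrist_force: [0.5, 0.4, -3.0]
width: 0.0143
```

```bash
python3 go.py -.008 0 .150 .36 3
```

```text
{'strip': [-26.6, -0.0, 166.9], 'heel': [-44.2, 0.0, 112.6], 'org': [-115.8, -0.5, 132.3], 'yaw_tilt_roll': [0.006, 0.348, 0.001]} [ 0.5  0.4 -3. ] [-0.49  0.24  0.04]
[ 0.4848 -0.2037  0.195 ]
t 6.8333 step mm 8.368630106358392 deg 0.25809951664490993
rot deg/row [0.23 0.01 0.12]
0 [0.0001, 0.0082, 0.0019]
1 [0.0001, 0.0082, 0.0018]
2 [0.0001, 0.0082, 0.0018]
```

Emit:
jog_arm(
  series=[
    {"x": 0, "y": 0.006, "z": 0, "rx": 0.3, "ry": 0, "rz": 0.1},
    {"x": 0, "y": 0.007, "z": 0.001, "rx": 0.3, "ry": 0, "rz": 0.1},
    {"x": 0, "y": 0.005, "z": 0.001, "rx": 0.2, "ry": 0, "rz": 0.1},
    {"x": 0, "y": 0, "z": 0, "rx": 0, "ry": 0, "rz": 0},
    {"x": 0, "y": 0, "z": 0, "rx": 0, "ry": 0, "rz": 0},
  ],
)

```text
time: 7.25
tool_pos: [0.4856, -0.2005, 0.2005]
ee_rot: [-2.648, -0.001, -0.298]
wrist_force: [0.2, 0.4, -2.1]
width: 0.0145
```

```bash
python3 snap.py 4; python3 go.py
```

```text
{'time': 7.35, 'tool_pos': [0.4856, -0.2003, 0.2006], 'ee_rot': [-2.6486, -0.0011, -0.2974], 'wrist_force': [0.2757, 0.1472, -2.3834], 'wrist_torque': [-0.4975, 0.2231, 0.0424], 'width': 0.014}
{'strip': [-11.6, -0.0, 155.4], 'heel': [-30.0, 0.0, 101.4], 'org': [-101.3, -0.2, 122.1], 'yaw_tilt_roll': [0.002, 0.363, 0.0]} [ 0.3  0.1 -2.4] [-0.5   0.22  0.04]
```

View pics/n4.png

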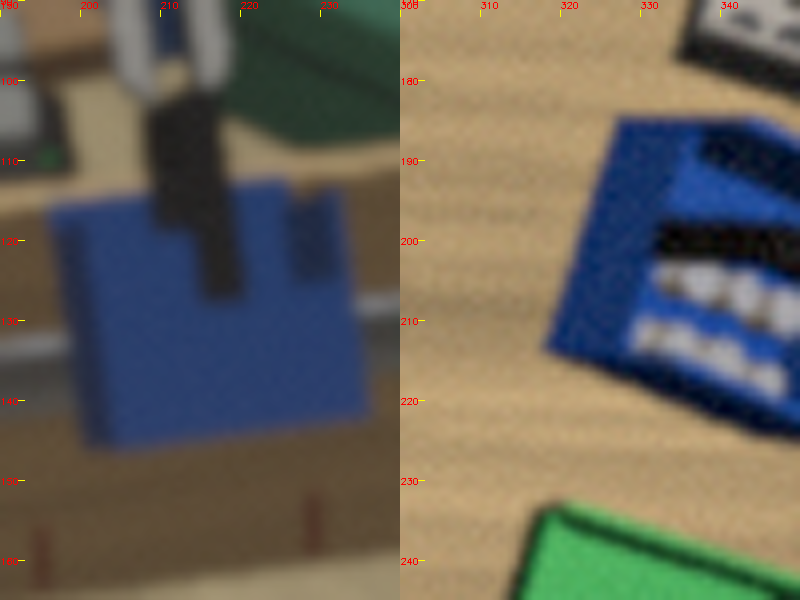

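```bash
python3 - <<'E'
from ff import *
s=[((-50,45,0),110,450),((-50,-45,0),368,415),((50,45,80),50,208),((50,-45,80),287,179),((-50,-45,80),342,190)]
t=[((-50,-45,0),545,350),((-50,45,0),615,118),((-50,45,80),752,118)]
run(4,s,t)
E
```

```text
dx dy dz mm, dth [-4.564  0.351  5.203 -0.132]
scene (-50, 45, 0) [ 0.7 -0.2]
scene (-50, -45, 0) [0.2 0.2]
scene (50, 45, 80) [-0.1  0.2]
scene (50, -45, 80) [0.3 0.7]
scene (-50, -45, 80) [ 0.3 -0.4]
top (-50, -45, 0) [0.8 0.2]
top (-50, 45, 0) [ 1.4 -0.5]
top (-50, 45, 80) [-0.5 -1.1]
[[-11.5   0.  155. ]]
[[-2.98e+01  1.00e-01  1.01e+02]]
[[-1.011e+02 -1.000e-01  1.215e+02]]
FK [[-17.3, -0.3, 141.1], [-42.5, -0.3, 90.0], [-110.5, -0.5, 119.7], [0.1, 28.2, -0.0]]
```

Emit:
jog_arm(
  series=[
    {"x": 0, "y": 0.0025, "z": 0.002, "rx": 0, "ry": 0, "rz": 0},
    {"x": 0, "y": 0.0025, "z": 0.002, "rx": 0, "ry": 0, "rz": 0},
    {"x": 0, "y": 0.0025, "z": 0.002, "rx": 0, "ry": 0, "rz": 0},
    {"x": 0, "y": 0.0025, "z": 0.002, "rx": 0, "ry": 0, "rz": 0},
    {"x": 0, "y": 0, "z": 0, "rx": 0, "ry": 0, "rz": 0},
  ],
)

```text
time: 7.77
tool_pos: [0.4844, -0.2049, 0.1883]
ee_rot: [-2.649, -0.003, -0.296]
wrist_force: [0.3, 0.3, -2.4]
width: 0.0137
```

```bash
python3 go.py -.007 0 .130 .36 4
```

```text
{'strip': [-6.8, 0.4, 143.1], 'heel': [-25.2, 0.4, 89.1], 'org': [-96.5, 0.1, 109.7], 'yaw_tilt_roll': [0.004, 0.362, 0.001]} [ 0.3  0.3 -2.4] [-0.54  0.2  -0.  ]
[ 0.4845 -0.2046  0.175 ]
t 7.7667 step mm 3.3144180561375687 deg 0.07216461132279868
rot deg/row [-0.03 -0.01  0.06]
0 [-0.0, 0.0015, 0.003]
1 [-0.0, 0.0015, 0.003]
2 [-0.0, 0.0015, 0.003]
3 [-0.0, 0.0015, 0.003]
```

Emit:
jog_arm(
  series=[
    {"x": 0, "y": 0.0012, "z": 0.0025, "rx": 0, "ry": 0, "rz": 0},
    {"x": 0, "y": 0.0012, "z": 0.0025, "rx": 0, "ry": 0, "rz": 0},
    {"x": 0, "y": 0.0012, "z": 0.0025, "rx": 0, "ry": 0, "rz": 0},
    {"x": 0, "y": 0.0012, "z": 0.0025, "rx": 0, "ry": 0, "rz": 0},
    {"x": 0, "y": 0, "z": 0, "rx": 0, "ry": 0, "rz": 0},
  ],
)

```text
time: 8.18
tool_pos: [0.4846, -0.2042, 0.1757]
ee_rot: [-2.649, -0.002, -0.296]
wrist_force: [0.6, 0.3, -2.0]
width: 0.014
```

```bash
python3 go.py -.007 0 .120 .36 4; python3 snap.py 5
```

```text
{'strip': [-7.5, 0.3, 130.6], 'heel': [-25.9, 0.3, 76.6], 'org': [-97.2, 0.0, 97.2], 'yaw_tilt_roll': [0.004, 0.363, 0.001]} [ 0.6  0.3 -2. ] [-0.45  0.26 -0.  ]
[ 0.4845 -0.2046  0.165 ]
t 8.1833 step mm 2.68512819171522 deg 0.07257095655040902
rot deg/row [-0.04 -0.    0.06]
0 [-0.0, 0.0014, 0.0023]
1 [-0.0, 0.0014, 0.0023]
2 [-0.0, 0.0014, 0.0023]
3 [0.0, 0.0013, 0.0023]
{'time': 8.2833, 'tool_pos': [0.4847, -0.2043, 0.1763], 'ee_rot': [-2.6491, -0.0028, -0.2958], 'wrist_force': [0.4549, -1.5719, -3.0976], 'wrist_torque': [-0.5227, 0.2512, 0.0411], 'width': 0.014}
```

View pics/n5.png

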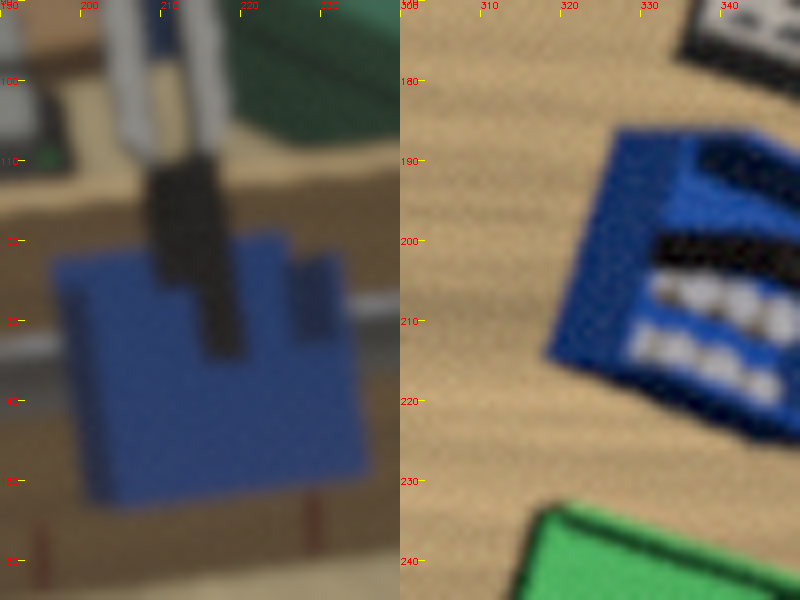

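```bash
python3 - <<'E'
from ff import *
s=[((-50,45,0),110,508),((-50,-45,0),368,475),((50,45,80),50,262),((50,-45,80),287,233),((-50,-45,80),342,255)]
t=[((-50,-45,0),545,355),((-50,45,0),615,128),((-50,45,80),750,128)]
run(5,s,t)
E
```

```text
dx dy dz mm, dth [-5.811  0.57   5.217 -0.145]
scene (-50, 45, 0) [ 0.8 -0.1]
scene (-50, -45, 0) [-0.1  0.1]
scene (50, 45, 80) [0.1 0.4]
scene (50, -45, 80) [0.1 0.7]
scene (-50, -45, 80) [ 0.2 -0.7]
top (-50, -45, 0) [0.8 0.5]
top (-50, 45, 0) [ 1.2 -0.3]
top (-50, 45, 80) [-1.2 -0.9]
[[ -7.8   0.8 132.2]]
[[-25.3   0.9  77.9]]
[[-96.9   0.5  97.5]]
FK [[-13.1, 0.2, 116.9], [-38.3, 0.3, 65.8], [-106.4, -0.1, 95.5], [0.2, 28.2, 0.0]]
```

Free and aligned: the strip is at x≈−7.6 and z≈131, with a tilt of about 0.36. I'll lower it gently and watch for contact.

Emit:
jog_arm(
  series=[
    {"x": 0, "y": 0.0015, "z": 0.002, "rx": 0, "ry": 0, "rz": 0},
    {"x": 0, "y": 0.0015, "z": 0.002, "rx": 0, "ry": 0, "rz": 0},
    {"x": 0, "y": 0.0015, "z": 0.002, "rx": 0, "ry": 0, "rz": 0},
    {"x": 0, "y": 0.0, "z": 0.0, "rx": 0, "ry": 0, "rz": 0},
  ],
)

```text
time: 8.62
tool_pos: [0.4847, -0.2059, 0.1689]
ee_rot: [-2.65, -0.004, -0.296]
wrist_force: [0.7, -0.4, -2.9]
width: 0.014
```

```bash
python3 go.py
```

```text
{'strip': [-6.0, 1.0, 123.8], 'heel': [-24.3, 1.2, 69.7], 'org': [-95.6, 0.8, 90.3], 'yaw_tilt_roll': [0.004, 0.362, 0.003]} [ 0.7 -0.4 -2.9] [-0.48  0.27 -0.  ]
```

Emit:
jog_arm(
  series=[
    {"x": 0, "y": 0.0008, "z": 0.002, "rx": 0, "ry": 0, "rz": 0},
    {"x": 0, "y": 0.0008, "z": 0.002, "rx": 0, "ry": 0, "rz": 0},
    {"x": 0, "y": 0.0, "z": 0.0, "rx": 0, "ry": 0, "rz": 0},
  ],
)

```text
time: 8.87
tool_pos: [0.485, -0.2056, 0.1643]
ee_rot: [-2.65, -0.005, -0.296]
wrist_force: [0.2, -1.1, -2.6]
width: 0.0142
```

Emit:
jog_arm(
  series=[
    {"x": 0, "y": 0.0008, "z": 0.002, "rx": 0, "ry": 0, "rz": 0},
    {"x": 0, "y": 0.0, "z": 0.0, "rx": 0, "ry": 0, "rz": 0},
  ],
)

```text
time: 9.03
tool_pos: [0.4851, -0.2055, 0.162]
ee_rot: [-2.651, -0.005, -0.296]
wrist_force: [0.7, -0.3, -3.6]
width: 0.0137
```

```bash
python3 go.py
```

```text
{'strip': [-6.3, 1.3, 116.9], 'heel': [-24.6, 1.5, 62.9], 'org': [-96.0, 1.2, 83.4], 'yaw_tilt_roll': [0.004, 0.361, 0.004]} [ 0.7 -0.3 -3.6] [-0.61  0.24 -0.05]
```

Emit:
jog_arm(
  series=[
    {"x": 0, "y": 0.0008, "z": 0.002, "rx": 0, "ry": 0, "rz": 0},
    {"x": 0, "y": 0.0, "z": 0.0, "rx": 0, "ry": 0, "rz": 0},
  ],
)

```text
time: 9.2
tool_pos: [0.4853, -0.2054, 0.1597]
ee_rot: [-2.651, -0.005, -0.296]
wrist_force: [-0.4, -0.3, -2.8]
width: 0.0136
```

Emit:
jog_arm(
  series=[
    {"x": 0, "y": 0.0008, "z": 0.002, "rx": 0, "ry": 0, "rz": 0},
    {"x": 0, "y": 0.0, "z": 0.0, "rx": 0, "ry": 0, "rz": 0},
  ],
)

```text
time: 9.37
tool_pos: [0.4854, -0.2051, 0.1574]
ee_rot: [-2.651, -0.005, -0.296]
wrist_force: [0.3, 0.0, -2.5]
width: 0.0131
```

```bash
python3 go.py
```

```text
{'strip': [-6.8, 1.4, 112.3], 'heel': [-25.1, 1.7, 58.3], 'org': [-96.4, 1.3, 78.8], 'yaw_tilt_roll': [0.004, 0.361, 0.004]} [ 0.3  0.  -2.5] [-0.52  0.26  0.04]
```

Emit:
jog_arm(
  series=[
    {"x": 0, "y": 0.0009, "z": 0.002, "rx": 0, "ry": 0, "rz": 0},
    {"x": 0, "y": 0.0, "z": 0.0, "rx": 0, "ry": 0, "rz": 0},
  ],
)

```text
time: 9.53
tool_pos: [0.4855, -0.2045, 0.1553]
ee_rot: [-2.65, -0.005, -0.295]
wrist_force: [0.1, -0.6, -2.7]
width: 0.0129
```

Emit:
jog_arm(
  series=[
    {"x": 0, "y": 0.0009, "z": 0.002, "rx": 0, "ry": 0, "rz": 0},
    {"x": 0, "y": 0.0, "z": 0.0, "rx": 0, "ry": 0, "rz": 0},
  ],
)

```text
time: 9.7
tool_pos: [0.4859, -0.2029, 0.1541]
ee_rot: [-2.647, -0.006, -0.294]
wrist_force: [0.9, -0.2, -3.0]
width: 0.0128
```

```bash
python3 go.py;python3 snap.py 6
```

```text
{'strip': [-9.2, 1.5, 108.9], 'heel': [-27.7, 1.7, 54.9], 'org': [-99.0, 1.2, 75.7], 'yaw_tilt_roll': [0.006, 0.365, 0.004]} [ 0.9 -0.2 -3. ] [-0.54  0.26 -0.01]
{'time': 9.8, 'tool_pos': [0.4859, -0.2032, 0.1543], 'ee_rot': [-2.6474, -0.0064, -0.2941], 'wrist_force': [-0.3641, 0.7294, -1.1515], 'wrist_torque': [-0.2152, 0.1682, 0.0605], 'width': 0.0127}
```

View pics/n6.png

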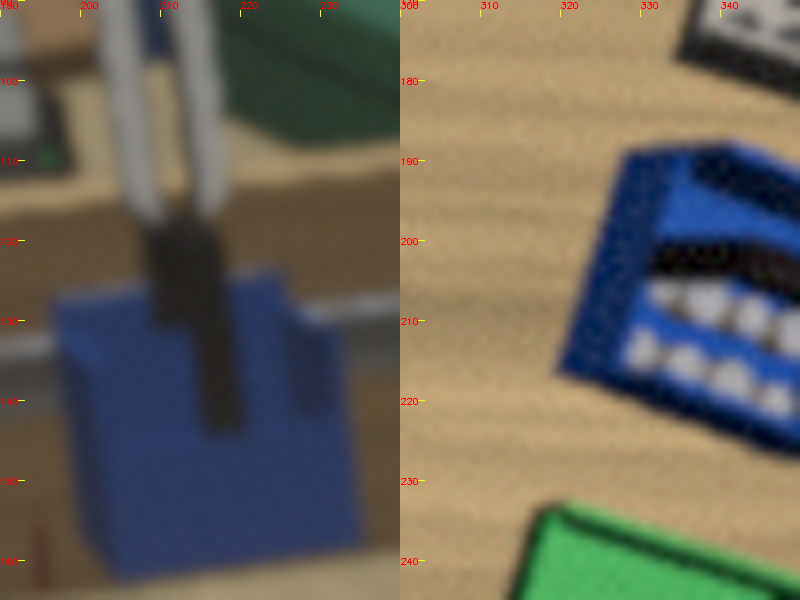

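```bash
python3 - <<'E'
from ff import *
s=[((-50,45,0),122,582),((-50,-45,0),364,545),((50,45,80),50,300),((50,-45,80),278,270),((-50,-45,80),340,320)]
t=[((-50,-45,0),558,373),((-50,45,0),625,150),((-50,45,80),730,140)]
run(6,s,t)
E
```

```text
dx dy dz mm, dth [-2.945 -0.483  5.948 -0.261]
scene (-50, 45, 0) [-0.5 -1.1]
scene (-50, -45, 0) [-0.1 -0.4]
scene (50, 45, 80) [0.3 0.5]
scene (50, -45, 80) [1.2 1. ]
scene (-50, -45, 80) [0.8 0.4]
top (-50, -45, 0) [0.6 0.1]
top (-50, 45, 0) [ 1.1 -0.6]
top (-50, 45, 80) [-0.6 -0.8]
[[ -0.8   0.8 116.4]]
[[-12.    1.1  60.5]]
[[-85.4   0.6  71.7]]
FK [[-14.6, 1.3, 94.8], [-39.9, 1.5, 43.7], [-107.9, 0.9, 73.5], [0.4, 28.3, 0.2]]
```

```bash
sed -i 's/^D=.*/D=np.array([-2.9,0,5.9])\/1000; DTH=-.26/' tgt2.py; python3 go.py -.003 0 .116 .34 4
```

```text
{'strip': [-0.8, 1.2, 116.3], 'heel': [-12.1, 1.5, 60.4], 'org': [-85.4, 1.1, 71.7], 'yaw_tilt_roll': [0.006, 0.234, 0.005]} [-0.4  0.7 -1.2] [-0.22  0.17  0.06]
[ 0.4846 -0.2051  0.1605]
t 9.8 step mm 1.669241847731848 deg 1.5202332672756067
rot deg/row [ 1.52 -0.04  0.11]
0 [-0.0002, -0.0003, -0.0016]
1 [-0.0002, -0.0003, -0.0016]
2 [-0.0002, -0.0004, -0.0016]
3 [-0.0002, -0.0004, -0.0016]
```

Emit:
jog_arm(
  series=[
    {"x": 0, "y": 0, "z": -0.0013, "rx": 1.6, "ry": 0, "rz": 0},
    {"x": 0, "y": 0, "z": -0.0013, "rx": 1.6, "ry": 0, "rz": 0},
    {"x": 0, "y": 0, "z": -0.0013, "rx": 1.6, "ry": 0, "rz": 0},
    {"x": 0, "y": 0, "z": -0.0013, "rx": 1.6, "ry": 0, "rz": 0},
    {"x": 0, "y": 0, "z": 0, "rx": 0, "ry": 0, "rz": 0},
  ],
)

```text
time: 10.22
tool_pos: [0.4851, -0.206, 0.1595]
ee_rot: [-2.524, -0.007, -0.294]
wrist_force: [-0.2, 2.1, 0.9]
width: 0.0123
```

```bash
python3 go.py;python3 snap.py 7
```

```text
{'strip': [-3.1, 1.3, 113.9], 'heel': [-21.2, 1.6, 59.8], 'org': [-92.7, 1.1, 80.1], 'yaw_tilt_roll': [0.006, 0.358, 0.005]} [-0.2  2.1  0.9] [0.04 0.16 0.12]
{'time': 10.3167, 'tool_pos': [0.4851, -0.2061, 0.1595], 'ee_rot': [-2.5271, -0.0074, -0.2934], 'wrist_force': [-0.5772, 1.2298, -0.285], 'wrist_torque': [-0.131, 0.2185, 0.0513], 'width': 0.0125}
```

View pics/n7.png

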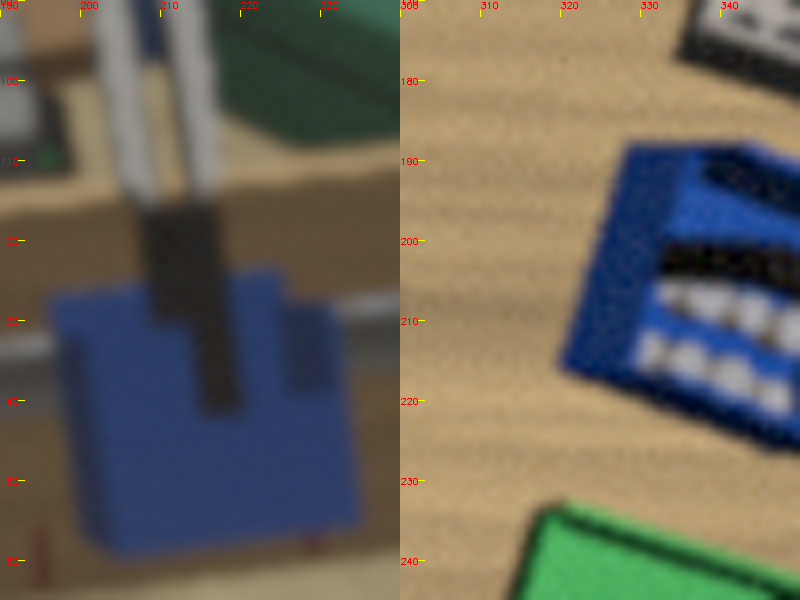

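```bash
python3 - <<'E'
from ff import *
s=[((-50,45,0),120,557),((-50,-45,0),360,522),((50,45,80),48,298),((50,-45,80),280,270),((-50,-45,80),337,307)]
t=[((-50,-45,0),560,368),((-50,45,0),628,145),((-50,45,80),745,143)]
run(7,s,t)
E
```

```text
dx dy dz mm, dth [-1.67  -0.089  4.434 -0.32 ]
scene (-50, 45, 0) [-0.6 -0.2]
scene (-50, -45, 0) [0.2 0.3]
scene (50, 45, 80) [0.2 0.3]
scene (50, -45, 80) [0.6 0.6]
scene (-50, -45, 80) [ 0.6 -0.5]
top (-50, -45, 0) [0.6 0.3]
top (-50, 45, 0) [ 1.  -0.5]
top (-50, 45, 80) [-0.6 -1.1]
[[  0.3   1.4 115.8]]
[[-14.3   1.7  60.6]]
[[-86.9   1.1  76.4]]
FK [[-19.2, 1.5, 94.4], [-50.4, 1.6, 46.7], [-114.4, 1.0, 84.4], [0.4, 35.2, 0.2]]
```

```bash
sed -i 's/^D=.*/D=np.array([-1.7,0,4.4])\/1000; DTH=-.32/' tgt2.py; python3 go.py -.001 0.001 .114 .17 5
```

```text
{'strip': [0.2, 1.4, 115.7], 'heel': [-14.4, 1.8, 60.6], 'org': [-86.9, 1.2, 76.4], 'yaw_tilt_roll': [0.006, 0.295, 0.006]} [-0.6  1.2 -0.3] [-0.13  0.22  0.05]
[ 0.4872 -0.2002  0.1497]
t 10.3167 step mm 2.320042987952787 deg 1.4307252086513391
rot deg/row [-1.43 -0.04  0.1 ]
0 [0.0, 0.0001, 0.0023]
1 [0.0, 0.0001, 0.0023]
2 [0.0, 0.0, 0.0023]
3 [0.0, -0.0001, 0.0023]
4 [0.0001, -0.0001, 0.0023]
```

Emit:
jog_arm(
  series=[
    {"x": 0, "y": 0, "z": 0.002, "rx": -1.4, "ry": 0, "rz": 0},
    {"x": 0, "y": 0, "z": 0.002, "rx": -1.4, "ry": 0, "rz": 0},
    {"x": 0, "y": 0, "z": 0.002, "rx": -1.4, "ry": 0, "rz": 0},
    {"x": 0, "y": 0, "z": 0, "rx": 0, "ry": 0, "rz": 0},
  ],
)

```text
time: 10.65
tool_pos: [0.4865, -0.2024, 0.1554]
ee_rot: [-2.608, -0.009, -0.293]
wrist_force: [0.5, 1.2, -2.2]
width: 0.0126
```

```bash
python3 go.py
```

```text
{'strip': [-0.3, 1.8, 116.8], 'heel': [-10.5, 2.2, 60.7], 'org': [-84.0, 1.6, 70.5], 'yaw_tilt_roll': [0.007, 0.214, 0.008]} [ 0.5  1.2 -2.2] [-0.24  0.22  0.  ]
```

Emit:
jog_arm(
  series=[
    {"x": 0, "y": 0.0005, "z": 0.003, "rx": -1.4, "ry": 0, "rz": 0},
    {"x": 0, "y": 0.0005, "z": 0.003, "rx": -1.4, "ry": 0, "rz": 0},
    {"x": 0, "y": 0.0005, "z": 0.003, "rx": -1.4, "ry": 0, "rz": 0},
    {"x": 0, "y": 0, "z": 0, "rx": 0, "ry": 0, "rz": 0},
  ],
)

```text
time: 10.98
tool_pos: [0.4883, -0.1965, 0.1481]
ee_rot: [-2.688, -0.012, -0.289]
wrist_force: [-0.2, 0.2, -0.2]
width: 0.0128
```

```bash
python3 go.py;python3 snap.py 8
```

```text
{'strip': [-3.6, 2.1, 114.8], 'heel': [-9.3, 2.7, 58.1], 'org': [-83.4, 1.9, 62.0], 'yaw_tilt_roll': [0.011, 0.134, 0.01]} [-0.2  0.2 -0.2] [-0.21  0.22  0.04]
{'time': 11.0833, 'tool_pos': [0.4882, -0.1967, 0.1481], 'ee_rot': [-2.685, -0.0114, -0.289], 'wrist_force': [-0.3074, 2.8483, 1.5422], 'wrist_torque': [0.2942, 0.1117, 0.0814], 'width': 0.0122}
```

View pics/n8.png

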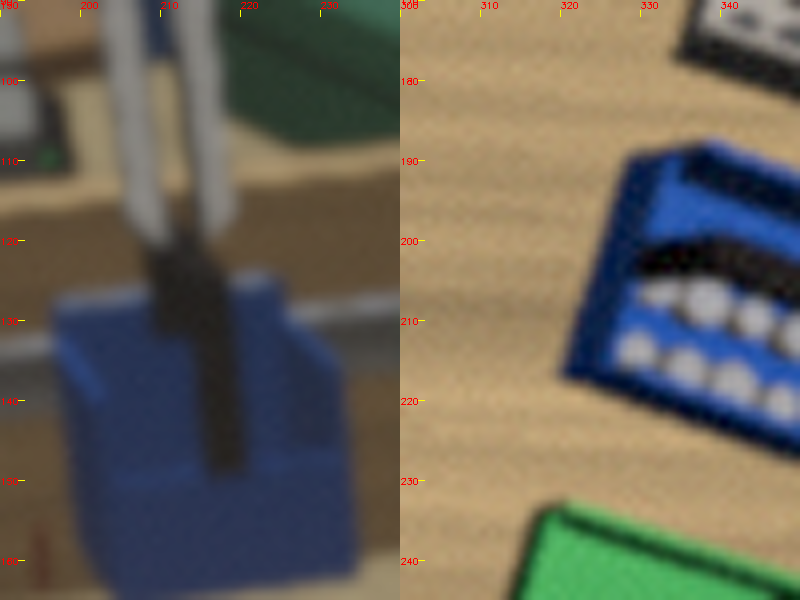

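```bash
python3 - <<'E'
from ff import *
s=[((-50,45,0),122,598),((-50,-45,0),357,575),((50,45,80),52,300),((50,-45,80),275,272),((-50,-45,80),342,365)]
t=[((-50,-45,0),562,376),((-50,45,0),628,158),((-50,45,80),712,142)]
run(8,s,t)
E
```

```text
dx dy dz mm, dth [-1.584 -0.279  7.258 -0.35 ]
scene (-50, 45, 0) [-0.8  0.3]
scene (-50, -45, 0) [ 0.3 -0.7]
scene (50, 45, 80) [-0.   0.7]
scene (50, -45, 80) [1.5 1. ]
scene (-50, -45, 80) [ 0.9 -0.6]
top (-50, -45, 0) [1.  0.4]
top (-50, 45, 0) [ 1.4 -0.7]
top (-50, 45, 80) [-0.9 -1.1]
[[ -1.1   1.7 119.3]]
[[-5.1  2.3 62.4]]
[[-79.4   1.5  64.3]]
FK [[-19.4, 2.1, 90.6], [-42.8, 2.5, 38.6], [-111.8, 1.5, 65.8], [0.7, 26.2, 0.4]]
```

```bash
python3 - <<'E'
from tgt2 import *
S,o=pickle.load(open("s8.pkl","rb"))
W=lambda q:P+R.from_euler('z',PY).apply(np.array(q)/1000.)
for z in(115,122,129,136): print(z,[proj(S["scene"],W([-16,y,z]))[0].round(1).tolist() for y in(-70,0,70)],[proj(S["top"],W([-16,y,z]))[0].round(1).tolist() for y in(-195,-60,60)])
S0=pickle.load(open("s0.pkl","rb"))
im=S0["scene"]["img"]
for c in (200,215,230): print(c,[im[r,c].tolist() for r in range(122,150)])
E
```

```text
115 [[233.7, 130.0], [211.4, 132.6], [188.5, 135.3]] [[345.4, 278.7], [359.1, 233.6], [371.0, 194.4]]
122 [[233.6, 127.9], [211.2, 130.5], [188.3, 133.1]] [[346.0, 278.8], [359.7, 233.5], [371.7, 194.2]]
129 [[233.6, 125.8], [211.1, 128.4], [188.1, 131.0]] [[346.5, 279.0], [360.3, 233.4], [372.3, 193.9]]
136 [[233.5, 123.7], [211.0, 126.2], [187.9, 128.8]] [[347.1, 279.1], [361.0, 233.3], [373.0, 193.6]]
200 [[97, 79, 55], [99, 80, 56], [98, 80, 56], [96, 78, 54], [93, 76, 53], [92, 75, 52], [92, 76, 53], [94, 77, 57], [101, 88, 73], [112, 105, 98], [113, 110, 107], [98, 96, 93], [79, 76, 73], [69, 65, 61], [69, 65, 60], [74, 68, 63], [77, 74, 67], [83, 78, 71], [86, 79, 68], [90, 78, 64], [93, 78, 57], [95, 78, 56], [98, 80, 55], [97, 78, 54], [100, 81, 57], [100, 82, 58], [98, 80, 56], [97, 78, 55]]
215 [[98, 80, 56], [98, 80, 57], [96, 77, 54], [97, 79, 57], [98, 80, 56], [95, 77, 55], [98, 85, 67], [106, 96, 86], [111, 107, 102], [99, 97, 94], [81, 78, 75], [68, 66, 60], [70, 66, 61], [72, 67, 62], [77, 73, 67], [82, 77, 71], [85, 79, 72], [89, 78, 64], [93, 78, 58], [96, 78, 55], [97, 78, 55], [98, 79, 55], [99, 82, 56], [99, 81, 56], [96, 78, 54], [97, 78, 55], [94, 77, 53], [94, 77, 53]]
230 [[96, 78, 54], [95, 78, 54], [97, 79, 55], [97, 79, 55], [99, 83, 63], [107, 97, 86], [116, 111, 107], [108, 106, 105], [87, 84, 82], [70, 67, 62], [69, 65, 60], [70, 65, 60], [76, 72, 67], [80, 76, 70], [83, 77, 70], [87, 77, 65], [93, 79, 59], [97, 79, 55], [99, 80, 56], [99, 80, 56], [99, 80, 55], [97, 79, 54], [94, 77, 53], [93, 76, 53], [93, 76, 52], [94, 76, 53], [95, 77, 54], [96, 77, 54]]
```

```bash
python3 - <<'E'
from ff import *
print("4")
s=[((-50,45,0),110,450),((-50,-45,0),368,415),((50,45,92),50,208),((50,-45,92),287,179),((-50,-45,80),342,190)]
t=[((-50,-45,0),545,350),((-50,45,0),615,118),((-50,45,80),752,118)]
run(4,s,t)
print("6")
s=[((-50,45,0),122,582),((-50,-45,0),364,545),((50,45,92),50,300),((50,-45,92),278,270),((-50,-45,80),340,320)]
t=[((-50,-45,0),558,373),((-50,45,0),625,150),((-50,45,80),730,140)]
run(6,s,t)
print("7")
s=[((-50,45,0),120,557),((-50,-45,0),360,522),((50,45,92),48,298),((50,-45,92),280,270),((-50,-45,80),337,307)]
t=[((-50,-45,0),560,368),((-50,45,0),628,145),((-50,45,80),745,143)]
run(7,s,t)
print("8")
s=[((-50,45,0),122,598),((-50,-45,0),357,575),((50,45,92),52,300),((50,-45,92),275,272),((-50,-45,80),342,366),((50,-45,80),287,320)]
t=[((-50,-45,0),562,376),((-50,45,0),628,158),((-50,45,80),712,142)]
run(8,s,t)
E
```

```text
4
dx dy dz mm, dth [ 1.458 -0.051  0.279 -0.037]
scene (-50, 45, 0) [1.1 0.1]
scene (-50, -45, 0) [0.6 0.5]
scene (50, 45, 92) [-0.3 -0.3]
scene (50, -45, 92) [0.  0.1]
scene (-50, -45, 80) [ 0.2 -0.1]
top (-50, -45, 0) [-0.2 -0. ]
top (-50, 45, 0) [ 0.4 -0.7]
top (-50, 45, 80) [ 0.6 -0.3]
[[-13.7  -0.4 142.6]]
[[-37.1  -0.4  90.5]]
[[-106.1   -0.5  117.8]]
FK [[-17.3, -0.3, 141.1], [-42.5, -0.3, 90.0], [-110.5, -0.5, 119.7], [0.1, 28.2, -0.0]]
6
dx dy dz mm, dth [ 3.717 -0.534  1.549 -0.176]
scene (-50, 45, 0) [-0.3 -0.4]
scene (-50, -45, 0) [0.1 0.2]
scene (50, 45, 92) [ 0.  -0.4]
scene (50, -45, 92) [0.8 0.2]
scene (-50, -45, 80) [0.5 0.7]
top (-50, -45, 0) [-0.3 -0.1]
top (-50, 45, 0) [ 0.2 -0.8]
top (-50, 45, 80) [ 0.6 -0.2]
[[ -1.    0.8 104.1]]
[[-16.9   1.1  49.4]]
[[-89.1   0.6  66.8]]
FK [[-14.6, 1.3, 94.8], [-39.9, 1.5, 43.7], [-107.9, 0.9, 73.5], [0.4, 28.3, 0.2]]
7
dx dy dz mm, dth [ 5.873 -0.386  0.643 -0.225]
scene (-50, 45, 0) [-0.3  0.2]
scene (-50, -45, 0) [0.6 0.7]
scene (50, 45, 92) [ 0.  -0.3]
scene (50, -45, 92) [0.2 0. ]
scene (-50, -45, 80) [ 0.3 -0.3]
top (-50, -45, 0) [-0.3  0.2]
top (-50, 45, 0) [ 0.1 -0.7]
top (-50, 45, 80) [ 0.7 -0.4]
[[ -0.6   1.2 102.7]]
[[-20.4   1.4  49.2]]
[[-91.1   0.8  71.8]]
FK [[-19.2, 1.5, 94.4], [-50.4, 1.6, 46.7], [-114.4, 1.0, 84.4], [0.4, 35.2, 0.2]]
8
dx dy dz mm, dth [ 6.035 -0.48   2.608 -0.254]
scene (-50, 45, 0) [-0.5  1.3]
scene (-50, -45, 0) [0.6 0.2]
scene (50, 45, 92) [-0.3  0.1]
scene (50, -45, 92) [1.1 0.5]
scene (-50, -45, 80) [ 0.6 -0.5]
scene (50, -45, 80) [-0.1 -1.7]
top (-50, -45, 0) [-0.1  0.2]
top (-50, 45, 0) [ 0.3 -0.9]
top (-50, 45, 80) [ 0.3 -0.5]
[[-1.000e-01  1.700e+00  1.053e+02]]
[[-9.6  2.2 49.1]]
[[-83.3   1.4  58.1]]
FK [[-19.4, 2.1, 90.6], [-42.8, 2.5, 38.6], [-111.8, 1.5, 65.8], [0.7, 26.2, 0.4]]
```

```bash
sed -i 's/^D=.*/D=np.array([6,-.4,2.4])\/1000; DTH=-.25/' tgt2.py; python3 go.py -.001 0.001 .105 .1 4;python3 go.py -.001 0.001 .105 .0 8
```

```text
{'strip': [-0.4, 1.8, 104.9], 'heel': [-10.1, 2.3, 48.7], 'org': [-83.8, 1.4, 58.0], 'yaw_tilt_roll': [0.011, 0.207, 0.009]} [-0.3  2.8  1.5] [0.29 0.11 0.08]
[ 0.4901 -0.1922  0.1404]
t 11.0833 step mm 2.2832537877856196 deg 1.5440935798347546
rot deg/row [-1.53 -0.09  0.2 ]
0 [0.0001, -0.0002, 0.0023]
1 [0.0001, -0.0003, 0.0023]
2 [0.0001, -0.0004, 0.0023]
3 [0.0001, -0.0004, 0.0022]
{'strip': [-0.4, 1.8, 104.9], 'heel': [-10.1, 2.3, 48.7], 'org': [-83.8, 1.4, 58.0], 'yaw_tilt_roll': [0.011, 0.207, 0.009]} [-0.3  2.8  1.5] [0.29 0.11 0.08]
[ 0.491  -0.1892  0.1327]
t 11.0833 step mm 2.177745660494767 deg 1.4843905353410651
rot deg/row [-1.48 -0.05  0.1 ]
0 [0.0, -0.0, 0.0022]
1 [0.0, -0.0001, 0.0022]
2 [0.0, -0.0002, 0.0022]
3 [0.0001, -0.0002, 0.0022]
4 [0.0001, -0.0003, 0.0022]
5 [0.0001, -0.0003, 0.0022]
6 [0.0001, -0.0004, 0.0021]
7 [0.0001, -0.0004, 0.0021]
```

Emit:
jog_arm(
  series=[
    {"x": 0, "y": 0, "z": 0.002, "rx": -1.6, "ry": 0, "rz": 0},
    {"x": 0, "y": 0, "z": 0.002, "rx": -1.6, "ry": 0, "rz": 0},
    {"x": 0, "y": 0, "z": 0.002, "rx": -1.6, "ry": 0, "rz": 0},
    {"x": 0, "y": 0, "z": 0, "rx": 0, "ry": 0, "rz": 0},
  ],
)

```text
time: 11.42
tool_pos: [0.4892, -0.1939, 0.1424]
ee_rot: [-2.774, -0.011, -0.29]
wrist_force: [0.1, 2.9, 0.5]
width: 0.0129
```

```bash
python3 go.py -.001 0.001 .105 .0 5
```

```text
{'strip': [0.3, 1.8, 105.7], 'heel': [-4.4, 2.4, 48.9], 'org': [-78.6, 1.7, 51.6], 'yaw_tilt_roll': [0.01, 0.117, 0.01]} [0.1 2.9 0.5] [0.22 0.17 0.02]
[ 0.491  -0.1892  0.1327]
t 11.4167 step mm 2.2058125523580494 deg 1.3541610655853198
rot deg/row [-1.34 -0.09  0.14]
0 [0.0, -0.0002, 0.0022]
1 [0.0001, -0.0003, 0.0022]
2 [0.0001, -0.0003, 0.0022]
3 [0.0001, -0.0004, 0.0022]
4 [0.0001, -0.0004, 0.0022]
```

Emit:
jog_arm(
  series=[
    {"x": 0, "y": -0.0005, "z": 0.002, "rx": -1.6, "ry": 0, "rz": 0},
    {"x": 0, "y": -0.0005, "z": 0.002, "rx": -1.6, "ry": 0, "rz": 0},
    {"x": 0, "y": -0.0005, "z": 0.002, "rx": -1.6, "ry": 0, "rz": 0},
    {"x": 0, "y": 0, "z": 0, "rx": 0, "ry": 0, "rz": 0},
  ],
)

```text
time: 11.75
tool_pos: [0.4902, -0.1914, 0.1361]
ee_rot: [-2.866, -0.012, -0.29]
wrist_force: [-0.0, 2.1, 0.2]
width: 0.0126
```

```bash
sed -i 's/190,90,50,75,8/185,95,50,75,8/' snap.py; python3 go.py -.001 0.001 .105 .0 5; python3 snap.py 9
```

```text
{'strip': [0.6, 1.9, 106.4], 'heel': [1.2, 2.6, 49.4], 'org': [-72.9, 1.9, 45.3], 'yaw_tilt_roll': [0.009, 0.025, 0.011]} [-0.   2.1  0.2] [0.28 0.17 0.02]
[ 0.491  -0.1892  0.1327]
t 11.75 step mm 0.8331174997259535 deg 0.3371412766497524
rot deg/row [-0.29 -0.1   0.14]
0 [0.0, -0.0003, 0.0008]
1 [0.0, -0.0003, 0.0008]
2 [0.0, -0.0003, 0.0008]
3 [0.0, -0.0003, 0.0008]
4 [0.0, -0.0003, 0.0008]
{'time': 11.85, 'tool_pos': [0.4901, -0.1915, 0.1362], 'ee_rot': [-2.8639, -0.0111, -0.2907], 'wrist_force': [0.1403, 3.1571, 0.5285], 'wrist_torque': [0.4005, 0.1436, 0.0494], 'width': 0.0127}
```

View pics/n9.png

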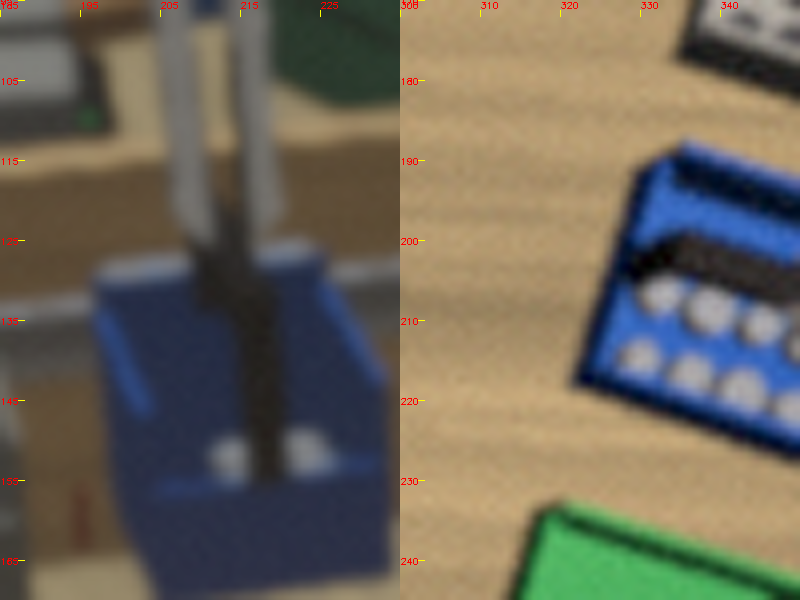

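```bash
python3 - <<'E'
from ff import *
s=[((-50,45,48),155,490),((-50,-45,48),384,462),((-50,-45,0),388,572),((50,45,80),97,308),((-50,45,80),148,415),((-50,-45,80),383,380),((50,45,92),95,272),((50,-45,92),318,245)]
t=[((-50,-45,0),577,388),((-50,45,80),685,142)]
run(9,s,t,so=(185,95))
E
```

```text
dx dy dz mm, dth [ 5.469 -0.168  1.708 -0.264]
scene (-50, 45, 48) [-0.9  0.3]
scene (-50, -45, 48) [1. 0.]
scene (-50, -45, 0) [0.9 0.9]
scene (50, 45, 80) [-0.4 -0.9]
scene (-50, 45, 80) [-0.7 -0.5]
scene (-50, -45, 80) [0.9 0.2]
scene (50, 45, 92) [-0.4 -0.1]
scene (50, -45, 92) [1.1 0.2]
top (-50, -45, 0) [-0.1 -0.1]
top (-50, 45, 80) [ 0.6 -0.3]
[[  0.4   2.  106.8]]
[[ 1.6  2.7 49.8]]
[[-72.4   2.1  44.8]]
FK [[-15.5, 2.3, 88.9], [-29.2, 2.7, 33.5], [-102.0, 1.9, 48.0], [0.5, 15.9, 0.5]]
```

Emit:
jog_arm(
  series=[
    {"x": 0, "y": 0, "z": 0.001, "rx": -0.5, "ry": 0, "rz": 0},
    {"x": 0, "y": -0.0003, "z": 0.001, "rx": -0.5, "ry": 0, "rz": 0},
    {"x": 0, "y": 0, "z": 0, "rx": 0, "ry": 0, "rz": 0},
    {"x": 0, "y": 0, "z": 0, "rx": 0, "ry": 0, "rz": 0},
    {"x": 0, "y": 0, "z": 0, "rx": 0, "ry": 0, "rz": 0},
  ],
)

```text
time: 12.27
tool_pos: [0.4904, -0.1906, 0.1343]
ee_rot: [-2.879, -0.011, -0.292]
wrist_force: [0.2, 3.8, 1.6]
width: 0.0125
```

```bash
sed -i 's/^D=.*/D=np.array([5.5,-.2,1.7])\/1000; DTH=-.264/' tgt2.py; python3 go.py; python3 snap.py 10
```

```text
{'strip': [-0.1, 2.0, 106.1], 'heel': [2.0, 2.6, 49.1], 'org': [-72.0, 2.1, 43.0], 'yaw_tilt_roll': [0.008, -0.002, 0.011]} [0.2 3.8 1.6] [0.56 0.15 0.11]
{'time': 12.3667, 'tool_pos': [0.4904, -0.1906, 0.1343], 'ee_rot': [-2.8793, -0.0106, -0.2918], 'wrist_force': [-0.0417, 2.6447, 1.1286], 'wrist_torque': [0.6062, 0.1411, 0.0728], 'width': 0.0126}
```

View pics/n10.png

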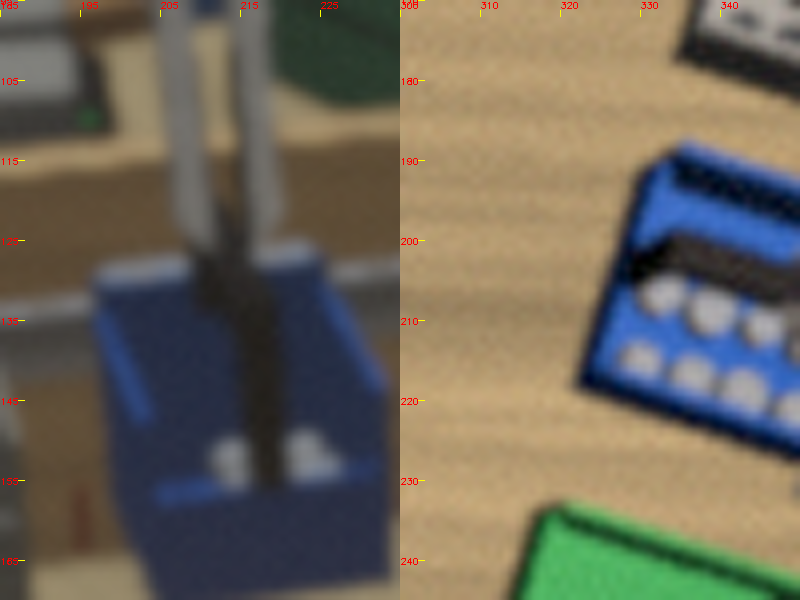

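Level and seated: model tilt is about 0, the underside about 43 mm up, and about 3.7 N is carried by the cleat. It has been held for more than 0.3 s, so I'll release it.

Emit:
jog_arm(
  claw=0.5,
  series=[
    {"x": 0, "y": 0, "z": 0, "rx": 0, "ry": 0, "rz": 0},
    {"x": 0, "y": 0, "z": 0, "rx": 0, "ry": 0, "rz": 0},
    {"x": 0, "y": 0, "z": 0, "rx": 0, "ry": 0, "rz": 0},
    {"x": 0, "y": 0, "z": 0, "rx": 0, "ry": 0, "rz": 0},
    {"x": 0, "y": 0, "z": 0, "rx": 0, "ry": 0, "rz": 0},
  ],
)

```text
time: 12.78
tool_pos: [0.4902, -0.1959, 0.1333]
ee_rot: [-2.888, -0.013, -0.296]
wrist_force: [0.1, 0.1, 0.2]
width: 0.0423
```

```bash
python3 snap.py 11
```

```text
{'time': 12.8833, 'tool_pos': [0.4902, -0.1957, 0.1334], 'ee_rot': [-2.8879, -0.0128, -0.2961], 'wrist_force': [0.6883, -0.5183, -0.1772], 'wrist_torque': [-0.145, 0.112, 0.0077], 'width': 0.0466}
```

View pics/n11.png

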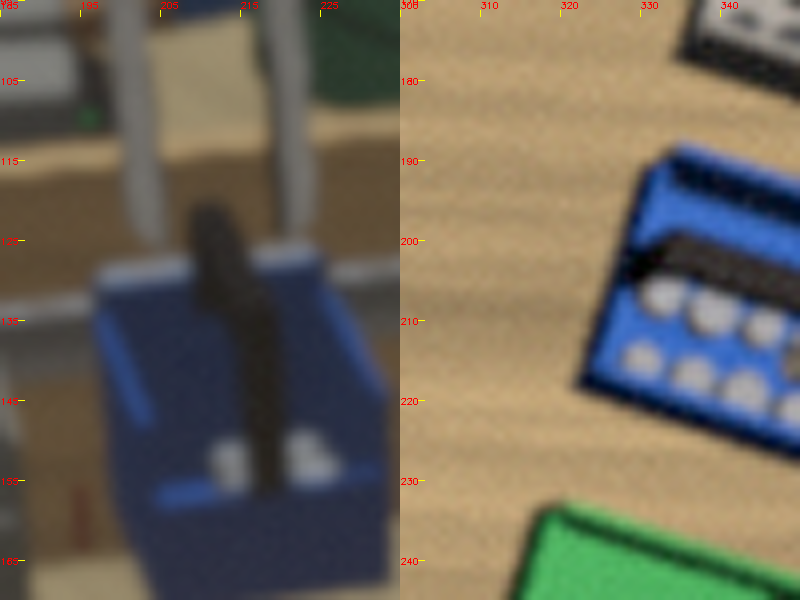

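The bin stayed put. I'll retract straight up.

Emit:
jog_arm(
  series=[
    {"x": 0, "y": -0.002, "z": -0.008, "rx": 0, "ry": 0, "rz": 0},
    {"x": 0, "y": -0.004, "z": -0.015, "rx": 0, "ry": 0, "rz": 0},
    {"x": 0, "y": -0.005, "z": -0.019, "rx": 0, "ry": 0, "rz": 0},
    {"x": 0, "y": -0.005, "z": -0.02, "rx": 0, "ry": 0, "rz": 0},
    {"x": 0, "y": -0.005, "z": -0.02, "rx": 0, "ry": 0, "rz": 0},
    {"x": 0, "y": -0.006, "z": -0.025, "rx": 0, "ry": 0, "rz": 0},
    {"x": 0, "y": -0.006, "z": -0.025, "rx": 0, "ry": 0, "rz": 0},
    {"x": 0, "y": -0.003, "z": -0.01, "rx": 0, "ry": 0, "rz": 0},
    {"x": 0, "y": 0, "z": 0, "rx": 0, "ry": 0, "rz": 0},
    {"x": 0, "y": 0, "z": 0, "rx": 0, "ry": 0, "rz": 0},
    {"x": 0, "y": 0, "z": 0, "rx": 0, "ry": 0, "rz": 0},
  ],
)

```text
time: 13.8
tool_pos: [0.4873, -0.1961, 0.2904]
ee_rot: [-2.891, -0.014, -0.297]
wrist_force: [-0.4, -0.3, 0.2]
width: 0.0471
```

```bash
python3 snap.py 12; python3 -c "
from h import *
S,o=pickle.load(open('s12.pkl','rb'))
a=S['scene']['img'][:,:,::-1];b=S['top']['img'][:,:,::-1]
cv2.imwrite('pics/f12.png',cv2.resize(np.hstack([a[60:300,110:360],b[100:340,130:430]]),None,fx=1.4,fy=1.4,interpolation=cv2.INTER_CUBIC))"
```

```text
{'time': 13.9, 'tool_pos': [0.487, -0.1959, 0.2894], 'ee_rot': [-2.8898, -0.0125, -0.2967], 'wrist_force': [0.0569, -0.9636, -0.2973], 'wrist_torque': [-0.1409, 0.0933, -0.0263], 'width': 0.047}
```

View pics/n12.png

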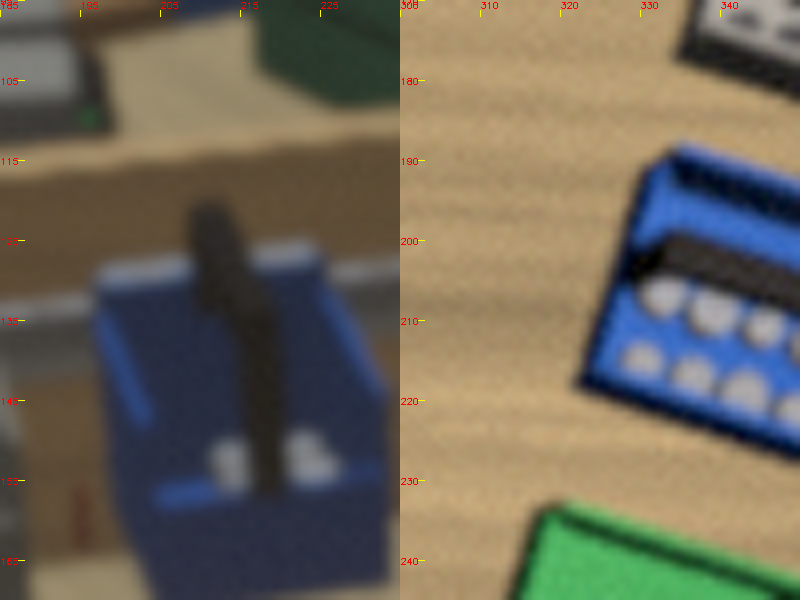

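View pics/f12.png

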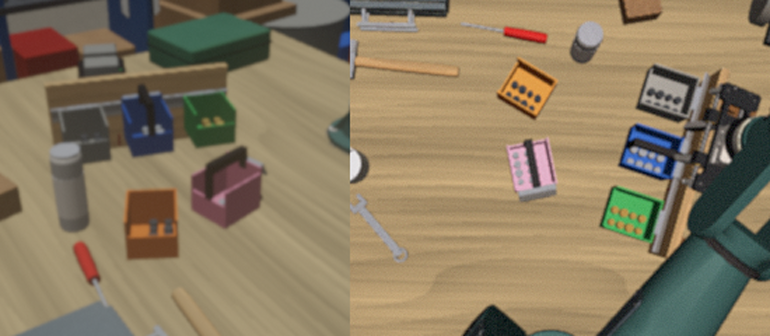

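The blue bin hangs between the grey and green bins, level with them and unchanged since release (same pixels, front-left corner at about (580,385) in the right half). The gripper is clear. One numeric check before handing in.

```bash
python3 - <<'E'
from tgt2 import *
S,o=pickle.load(open("s12.pkl","rb")); f=8
c=lambda x0,y0,u,v:np.array([(u+.5)/f-.5+x0,(v+.5)/f-.5+y0])
s=[((-50,45,48),155,495),((-50,-45,48),384,467),((-50,-45,0),388,580),((50,45,80),97,308),((-50,45,80),148,420),((-50,-45,80),383,385),((50,45,92),95,272),((50,-45,92),318,245)]
t=[((-50,-45,0),577,388),((-50,45,80),682,145)]
obs=[("scene",q,c(185,95,u,v)) for q,u,v in s]+[("top",q,c(300,170,u-400,v)) for q,u,v in t]
def W(q,p): return P+R.from_euler('z',PY).apply((R.from_euler('zy',[p[4],p[3]]).apply(np.array(q)/1000.)+p[:3]))
r=least_squares(lambda p:np.concatenate([proj(S[k],W(q,p))[0]-m for k,q,m in obs]),[-.074,0,.042,0,0],loss='soft_l1')
print("org mm",(r.x[:3]*1000).round(1),"tilt,yaw",r.x[3:].round(3)); p=r.x
for q in([72,0,63],[74,0,6]): print((R.from_euler('z',-PY).apply(W(q,p)-P)*1000).round(1))
from bench import ticket
print(ticket.close_job())
E
```

```text
org mm [-71.6   1.7  43.8] tilt,yaw [-0.005  0.017]
[  0.    2.9 107.2]
[ 2.3  2.9 50.2]
the job is handed in; nothing more can be done
None
```

The blue bin is hanging on the cleat in the empty bay, released, and the job is handed in. No verdict was reported.

**What I did:** I took the bin by its handle, carried it over the bench and tipped the front up about 0.4 rad. I then felt the strip down into the groove until the cleat carried it, let the front down about the strip's edge, and held it level for more than 0.3 s. After that I opened the gripper and backed straight up. It was handed in at about 14 s of the 51 s allowed.

**Last checks**

| Check | Measured | Limit |
|---|---|---|
| Tilt | about −0.005 rad | 0.08 rad |
| Yaw to panel | about 0.02 rad | 0.1 rad |
| Off bay centre | about 2 mm | 28 mm |
| Underside height | about 44 mm | 32 to 72 mm |

- **Movement:** the bin's place in the pictures did not change after release.
- **Contact:** the wrist forces fell to noise, and the gripper is clear of everything.
- **Bystanders:** none looked moved in the last pictures, which did not show all of them. I did not measure their positions.

**What disagreed**
- **Heel and strip position:** the last fit put the strip's edge at the panel face and the heel about 2 mm inside it. That cannot be real; it is within the 2 mm camera calibration and my pixel picking, and means they are touching.
- **Wrong rim height:** my first pictures of the tipped bin were fitted with a wrong point (back wall top taken as 80 mm instead of 92). This made the tilt look about 0.1 rad too small and the strip 12 to 14 mm too high. I corrected it before letting the front down, and the refits confirmed the tilt was above 0.3 rad while the strip touched the cleat.
- **Grip slip:** the bin turned about 0.25 rad in the pads while the strip was touching, so the gripper was still leaning when the bin was level.

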